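# Uncap a valve port and show its seal to the inspection camera

## Task

Pull the push-fit dust cap straight up off the valve's upright port and stand it open side down on the bench. Then lift the centering ring with its O-ring off the port and hold it in the air in front of the upward-looking inspection camera, centred 70 mm from the lens, with the side that sat on the port squarely facing the lens. Finish while still holding it there; do not touch the camera or disturb the other things on the bench.

Things in the scene. Friction and masses are not known exactly. Their poses are not given: they have to be found in the camera images.
- valve: Steel vacuum angle valve lying on an aluminium foot plate, fixed; stands left or right. The thin grey mat is level with the bench (z = 0). Origin on the bench under the axis of its upright port; z up. Its body lies along y, 55 mm high: a grey handwheel ends at y = +77 mm, a side flange at y = -60 mm. The port is a 32 mm neck with a flat round flange, 42 mm across and 5 mm thick, whose sealing face is 75 mm above the bench; its bore is 28 mm.
- dust_cap: Black plastic push-fit cap on the port, 33 mm high, about 40 g. Origin at the centre of its lower, open edge (63 mm above the bench at the start), z up. Skirt 53 mm across up to 12 mm; above it the ribbed crown to grip, 47 mm across. Sprung lugs inside clip under the port flange and let go within 8 mm at a straight pull of 7 to 10 N; it must rise 20 mm to clear the ring below.
- centering_ring: Centering ring: aluminium collar 26 mm across and 10 mm high (bore 22 mm) that carries a black O-ring, 38 mm outside and 5 mm thick, round its middle. Origin at its centre, z along its axis (up at the start). It sits loose on the port under the cap: the O-ring lies on the flange face, from 0 to 5 mm above it, the lower end of the collar stands 2.5 mm in the bore. Take it across the O-ring with the fingertips just above the flange face. Mass about 22 g.
- seat (a point): Where the centre of the centering ring sits on the port: on the port's axis, 77.5 mm above the bench.
- camera_stand: Inspection camera on a fixed dark base plate 92 x 104 mm between two aluminium cheeks; 112 mm high. It may stand left or right. Origin at the middle of the base on the bench; its front (-x) looks towards the robot. The grey camera barrel, 38 mm across, leans 30 degrees from the vertical towards -x and looks up out of the stand.
- lens (a point): Centre of the camera's front window. The z axis is the optical axis, pointing out of the lens (up and to the stand's front).
- focus (a point): The camera's focus point, on the optical axis 70 mm in front of the lens and 163 mm above the bench: the centre of the centering ring belongs here. Its z axis is the optical axis, pointing away from the lens; the ring's own z axis shall lie along it.
- kf_clamp: Bystander: aluminium ring clamp with a wing nut, 57 x 88 x 17 mm, lying on the bench; origin at the middle of its underside.
- spare_ring: Bystander, not the ring to show: a spare centering ring lying on the mat between valve and camera, 42 mm across, 8 mm high; origin at the middle of its underside.
- gasket_pack: Bystander: stack of copper gaskets, 49 mm across, 10 mm high; origin at the middle of its underside.
- blank_flange: Bystander: steel blank flange with bolt holes, 70 mm across, 13 mm high; origin at the middle of its underside.
- petri_dish: Bystander: petri dish with a film sample, 92 mm across, 15 mm high; origin at the middle of its underside.
Things that resemble listed ones, but are neither listed nor needed, are in the scene too. Of the things shaped like the dust_cap, the black one is meant.

How it is judged:
By the outcome, as a careful person would: the job done as asked, in the order asked, and still so for the second after the job is handed in, while the arm keeps its last pose, push and grip.
It also fails if it takes over 54 s, if anything falls off the work surface, if the arm or the gripper's body presses on something with over 40 N, if the wrist force passes 120 N, or if a joint passes its speed limit or range.

## Robot

A 6-joint arm with a two-finger parallel gripper is mounted at the origin on a cart in front of the work surface, level with it; the furniture and walls round the work are solid. World frame = base frame: x ahead of the robot, y to its left, z up, the work surface at z = 0. Lengths are in m, angles in degrees, forces in N, time in s.
With the tool pointing down it reaches from about 0.35 to 0.875 m from the base axis. Payload 4.2 kg.
Tool frame: the origin (TCP) lies midway between the tips of the shut fingers; the grasp point (between the pads) lies 19 mm behind it (r.grasp_offset is the distance from the TCP to the grasp point, in m); z points along the fingers, y is the direction in which the jaws open and shut (so a half turn about z gives the same grasp; the last joint's range is limited). The gripper opens to 87 mm and grips with 3 to 60 N. Pads are 19 mm wide; open, the fingers measure 117 mm over their backs; the gripper's body (75 mm by 190 mm) begins 51 mm behind the grasp point.
Start: joints at [80.821, 22.042, 0.453, 0, -68.411, -14.817], TCP at [0.254, 0.571, 0.186] pointing down, gripper open.
Joint ranges: [-179.83, 179.83], [-69.29, 118.12], [-61.27, 80.66], [-181.25, 117.63], [-171.15, -9.14], [-177.46, 177.46]. Speed limits (degrees/s): [159.86, 159.86, 180, 180, 180, 180].

## Interface

Orientations are given as a 3x3 rotation matrix whose columns are the frame's x, y, z axes.
In Python, from station import r gives the robot as it stands.
- The arm moves only by the shell command python3 -m crank 'ROWS'. ROWS is JSON, a list of rows, each a list of 3 entries, a list of its own where there are three numbers: the closure, from -1 (fully open) to 1 (shut), so that 0 is half open, then the shift along the tool's x, y, z as a fraction of full scale, then the turn, a rotation vector about the tool's x, y, z as a fraction of full scale. In form: [[fingers, [dx, dy, dz], [wx, wy, wz]], ...]. A call has 1 to 8 rows; each row shifts and turns the commanded pose from where the row before left it, along the tool's axes as they then stand; what a row does not reach is not made up. Full scale, the value 1, is 100 mm for a shift and 45 degrees for a turn. A row lasts 1/10 s, in which the tool goes at most 50 mm and 8.59 degrees, less where a joint would pass 70% of its speed; a pose out of reach is approached as far as the arm can. A call with a number of a shift or a turn outside -1 to 1 is refused whole. A call with a gripper value outside its range is refused whole. The fingers move at their own pace and stop on an object; the grip force is fixed at half the most. Time passes only in rows, so rows that do not move let the fingers close. It gives the time, the measured TCP pose, the force and the opening at its end, in the units of the state.
- r.sense(): the state, without advancing time (a new reading comes with each control period).
- r.capture(name): name is "side" or "top" or "wrist"; returns a dict with "img" (384x512x3 uint8, blue, green, red), "fx", "fy", "cx", "cy" (pixels), "R" (3x3) and "t" (3): a world point X has camera coordinates R X + t. Camera axes: x right, y down, z forward; pixel columns grow to the right and rows downward; lengths in m; the calibration is good to about 2 mm. The wrist camera is an equidistant fisheye: a pixel r from the principal point sees the ray r / f radians off the axis. A picture is of the moment at which its call begins. There is no depth.
- r.finish_job(): hands the job in, once; it reports no verdict.
The state is a dict: "time_s": time; "joints": joint angles; "joint_velocities": joint speeds; "effort": joint torques, N m; "tcp_pos": TCP position; "ee_rot": TCP orientation; "wrist_force": force on the tool from outside, world axes, zero at the start; "moment": the same for the moment, N m; "gripper_width": opening from 0.0 (shut) to 1.0 (fully open).
Only numpy, scipy, OpenCV 4.12 (cv2) and the standard library are available. Lean on these libraries where they do the work, as an engineer would, in place of code of your own. Each camera call takes 0.05 s, during which the arm holds its last target.

## Working session

There is one attempt and no reset: what is moved stays moved. The work goes in short steps, Python scripts to look and compute and a shell command to move; the robot and the scene stay as the last step left them, time stands still between calls to the robot, and variables do not carry over. Pictures are saved under pics/ and viewed, and the job is handed in when it is done.

```bash
ls; mkdir -p pics
python3 - <<'E'
from station import r
import cv2,numpy as np
s=r.sense(); print({k:np.round(v,3).tolist() for k,v in s.items()}, r.grasp_offset)
for n in ("side","top","wrist"):
    c=r.capture(n); cv2.imwrite(f"pics/{n}0.png",c["img"]); print(n,c["fx"],c["fy"],c["cx"],c["cy"],np.round(c["R"],4).tolist(),np.round(c["t"],4).tolist(), np.round(-np.array(c["R"]).T@np.array(c["t"]),3))
E
```

```text
pics
{'time_s': 0.0, 'joints': [80.821, 22.091, 0.38, -0.03, -68.412, -14.817], 'joint_velocities': [-0.052, -0.089, -0.083, 0.014, -0.086, 0.039], 'effort': [0.0, -39.067, 18.741, 4.22, 0.011, -0.0], 'tcp_pos': [0.254, 0.57, 0.185], 'ee_rot': [[0.913, -0.407, -0.001], [-0.407, -0.913, -0.002], [0.0, 0.002, -1.0]], 'wrist_force': [-0.519, 0.045, 0.932], 'moment': [-0.007, -0.048, 0.008], 'gripper_width': 0.997} 0.0187
side 455.7101204299759 455.7101204299759 252.6946973844586 179.32775210824389 [[0.8386, -0.5444, -0.0193], [-0.3008, -0.4333, -0.8495], [0.4541, 0.7182, -0.5272]] [-0.5023, 0.2698, 1.0176] [ 0.04  -0.887  0.756]
top 477.85952894747857 477.85952894747857 261.5861149538563 193.29897570084526 [[-0.0265, -0.9996, 0.0133], [-0.9968, 0.0254, -0.0762], [0.0758, -0.0152, -0.997]] [-0.0199, 0.6179, 1.3529] [ 0.513 -0.015  1.396]
wrist 297.3186396354542 297.3186396354542 251.84048731715538 191.15508579074327 [[-0.4061, -0.9138, 0.0008], [-0.8784, 0.3906, 0.2754], [-0.252, 0.1111, -0.9613]] [0.6243, -0.0352, 0.3901] [0.321 0.541 0.384]
```

View pics/side0.png

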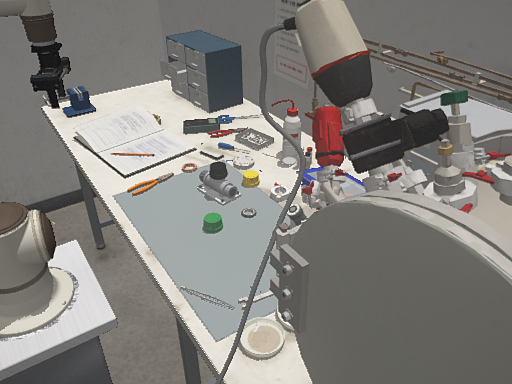

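View pics/top0.png

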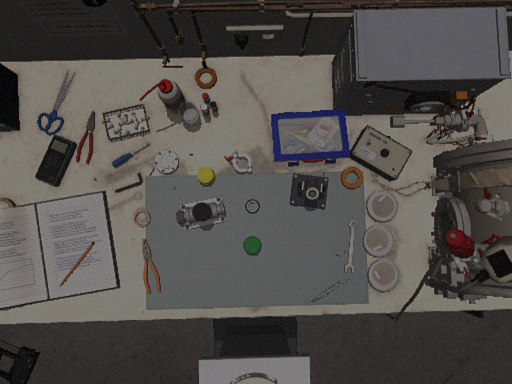

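View pics/wrist0.png

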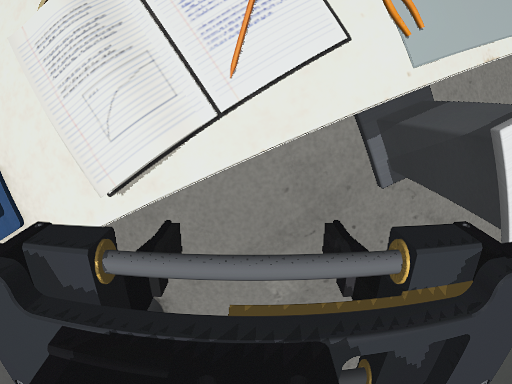

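The side view shows the black cap at about (218,170). In the top view the valve's cap is at about (203,212), the spare ring at (252,206), the green cap at (252,245) and the camera stand at (309,192). I'll zoom in and measure.

```bash
cat > h.py <<'E'
import numpy as np,cv2
from station import r
def ray(c,u,v):
    R=np.array(c["R"]);t=np.array(c["t"])
    d=np.array([(u-c["cx"])/c["fx"],(v-c["cy"])/c["fy"],1.])
    return -R.T@t, R.T@d
def rayw(c,u,v):
    R=np.array(c["R"]);t=np.array(c["t"])
    x=u-c["cx"];y=v-c["cy"];rr=np.hypot(x,y);th=rr/c["fx"]
    d=np.array([np.sin(th)*x/max(rr,1e-9),np.sin(th)*y/max(rr,1e-9),np.cos(th)])
    return -R.T@t,R.T@d
def onz(od,z):
    o,d=od; return o+d*(z-o[2])/d[2]
def proj(c,X,fish=False):
    p=np.array(c["R"])@np.array(X)+np.array(c["t"])
    if fish:
        rr=np.hypot(p[0],p[1]);th=np.arctan2(rr,p[2]);return np.array([c["cx"]+c["fx"]*th*p[0]/rr,c["cy"]+c["fx"]*th*p[1]/rr])
    return np.array([c["cx"]+c["fx"]*p[0]/p[2],c["cy"]+c["fy"]*p[1]/p[2]])
def meet(a,b):
    (o1,d1),(o2,d2)=a,b
    d1=d1/np.linalg.norm(d1);d2=d2/np.linalg.norm(d2)
    s=np.linalg.lstsq(np.c_[d1,-d2],o2-o1,rcond=None)[0]
    p,q=o1+d1*s[0],o2+d2*s[1]; return (p+q)/2,np.linalg.norm(p-q)
E
python3 - <<'E'
import cv2
a=cv2.imread("pics/top0.png");b=cv2.imread("pics/side0.png")
cv2.imwrite("pics/topz.png",cv2.resize(a[160:260,165:345],None,fx=4.4,fy=4.4,interpolation=cv2.INTER_CUBIC))
cv2.imwrite("pics/sidez.png",cv2.resize(b[150:240,180:320],None,fx=5.5,fy=5.5,interpolation=cv2.INTER_CUBIC))
E
```

```text
(no output)
```

View pics/topz.png

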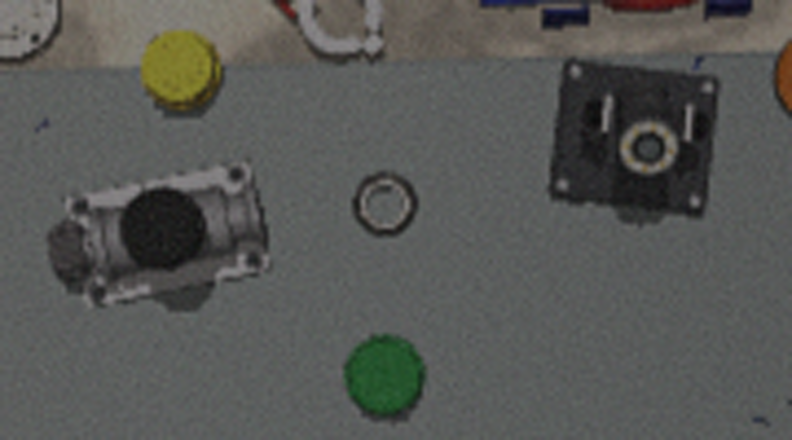

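View pics/sidez.png

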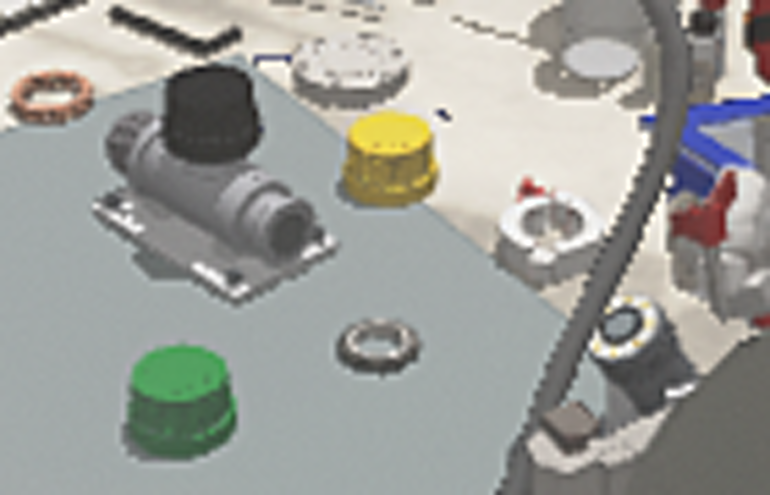

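The zooms show the black cap on the valve, with the handwheel on the left (+y), and the lens ring at about (313,193) in the top view. The stand's base is turned by about 7 degrees. Next I'll get coarse positions.

Run:
```python
from h import *
c=r.capture("top");s=r.capture("side")
img=c["img"];k=img[185:235,190:225]; 
m=np.zeros(img.shape[:2],np.uint8); m[195:230,185:225]=(img[195:230,185:225].max(2)<45)
n,l,st,ce=cv2.connectedComponentsWithStats(m); i=1+st[1:,4].argmax(); print(ce[i],st[i])
cap=onz(ray(c,*ce[i]),.096);print("cap top view",cap)
img=s["img"];m=np.zeros(img.shape[:2],np.uint8);m[155:185,205:232]=(img[155:185,205:232].max(2)<60)
n,l,st,ce2=cv2.connectedComponentsWithStats(m); j=1+st[1:,4].argmax(); print(ce2[j],st[j])
print("two-view",meet(ray(c,*ce[i]),ray(s,*ce2[j])))
z=lambda x,y:(165+(x+.5)/4.4-.5,160+(y+.5)/4.4-.5)
zs=lambda x,y:(180+(x+.5)/5.5-.5,150+(y+.5)/5.5-.5)
print("lens",onz(ray(c,*z(650,147)),.1024),meet(ray(c,*z(649,147)),ray(s,*zs(624,325))))
B=[onz(ray(c,*z(*p)),.006) for p in [(574,70),(710,86),(562,186),(697,203)]]
B=np.array(B);print(B.round(4),B.mean(0)); 
for a,b in((0,1),(2,3),(2,0),(3,1)): d=B[b]-B[a];print(np.linalg.norm(d),np.degrees(np.arctan2(d[1],d[0])))
V=np.array([onz(ray(c,*z(*p)),.006) for p in [(82,206),(237,174),(98,297),(253,260)]]);print(V.round(4),V.mean(0))
for a,b in((0,1),(2,3),(2,0),(3,1)): d=V[b]-V[a];print(np.linalg.norm(d),np.degrees(np.arctan2(d[1],d[0])))
for nme,p,h in(("spare",(385,204),.008),("green",(385,376),.033),("yellow",(180,68),.033)):print(nme,onz(ray(c,*z(*p)),h))
```

```text
[201.77224199 211.80427046] [193 203  20  19 281]
cap top view [0.56541866 0.12890387 0.096     ]
[213.53571429 170.67857143] [210 162  11  17  56]
two-view (array([0.55997131, 0.13364923, 0.08121616]), np.float64(0.013595587121910538))
lens [ 0.60842133 -0.17280346  0.1024    ] (array([ 0.60799921, -0.17167628,  0.105404  ]), np.float64(0.000513959701667584))
[[ 0.6682 -0.1357  0.006 ]
 [ 0.6552 -0.226   0.006 ]
 [ 0.5911 -0.1253  0.006 ]
 [ 0.5775 -0.2145  0.006 ]] [ 0.62303081 -0.17534908  0.006     ]
0.09121092482615473 -98.17923876503208
0.09023365922465595 -98.66126792438372
0.07779825630702332 -7.699405955364851
0.07855534325296111 -8.419152318838943
[[0.5861 0.1923 0.006 ]
 [0.6046 0.0897 0.006 ]
 [0.5258 0.1826 0.006 ]
 [0.5475 0.0803 0.006 ]] [0.56600731 0.13622991 0.006     ]
0.10428570409062246 -79.75617119839848
0.10464776173449958 -78.05893486966485
0.06099028545803323 9.117433963539451
0.05788577135418948 9.369991358333879
spare [ 0.58211799 -0.00771484  0.008     ]
green [ 0.46990137 -0.00507082  0.033     ]
yellow [0.67293114 0.12336265 0.033     ]
```

Coarse result: port axis at about (0.565, 0.129), lens at (0.608, -0.173, 0.102) against the two-view z of 0.105, and stand yaw about -8.2°. The bolt spans and lens height agree with the sizes given. I'll turn the tool to that yaw and move the wrist camera over the valve.

```bash
python3 -m crank '[[-1,[0,0,0],[0,0,-0.175]],[-1,[0,0,0],[0,0,-0.175]],[-1,[0.26,0.34,-0.05],[0,0,0]],[-1,[0.26,0.34,-0.05],[0,0,0]],[-1,[0.26,0.34,-0.05],[0,0,0]],[-1,[0.26,0.34,-0.05],[0,0,0]],[-1,[0.26,0.34,-0.05],[0,0,0]],[-1,[0.26,0.34,-0.05],[0,0,0]]]' && python3 -m crank '[[-1,[0.26,0.34,-0.05],[0,0,0]],[-1,[0.26,0.34,-0.05],[0,0,0]],[-1,[0.26,0.34,-0.05],[0,0,0]],[-1,[0.26,0.34,-0.05],[0,0,0]],[-1,[0.26,0.34,-0.05],[0,0,0]],[-1,[0.26,0.34,-0.05],[0,0,0]],[-1,[0,0,0],[0,0,0]],[-1,[0,0,0],[0,0,0]]]'
python3 - <<'E'
from h import *
s=r.sense();print(s["tcp_pos"],s["ee_rot"],s["joints"])
c=r.capture("wrist");cv2.imwrite("pics/w1.png",c["img"])
print(proj(c,[.5654,.1289,.096],1),proj(c,[.5654,.1289,.075],1))
E
```

```text
time_s: 1.05
tcp_pos: [0.3797, 0.345, 0.2159]
ee_rot: [[0.99, -0.143, 0.0], [-0.143, -0.99, 0.0], [0.0, -0.0, -1.0]]
wrist_force: [0.6, 0.3, -0.2]
gripper_width: 0.998
time_s: 1.85
tcp_pos: [0.5045, 0.1215, 0.2455]
ee_rot: [[0.989, -0.146, -0.0], [-0.146, -0.989, 0.0], [-0.0, -0.0, -1.0]]
wrist_force: [0.7, 0.2, -1.2]
gripper_width: 1.0
[0.5045326  0.12151168 0.2454594 ] [[ 9.89304762e-01 -1.45862711e-01 -3.97005395e-04]
 [-1.45862664e-01 -9.89304838e-01  1.45044264e-04]
 [-4.13915907e-04 -8.55847166e-05 -9.99999911e-01]] [ 3.14622313e+01  9.40464350e+00 -8.40828340e+00 -1.99140828e-02
 -7.22021392e+01  5.01566190e+01]
[238.68733258 120.2736068 ] [239.45101835 119.58405418]
```

View pics/w1.png

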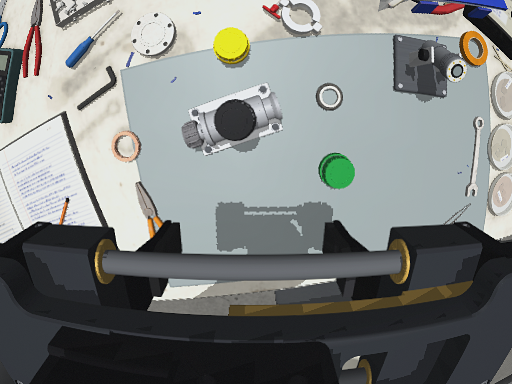

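The wrist view shows the cap at about (236,118), the valve bolts around it, the stand at top right and the lens at (457,70). Next is a mask measurement of the cap.

Run:
```python
from h import *
c=r.capture("wrist");img=c["img"]
m=np.zeros(img.shape[:2],np.uint8); m[90:150,205:270]=(img[90:150,205:270].max(2)<50)
m=cv2.morphologyEx(m,cv2.MORPH_OPEN,np.ones((5,5)))
n,l,st,ce=cv2.connectedComponentsWithStats(m); i=1+st[1:,4].argmax(); print(ce[i],st[i])
cn=max(cv2.findContours(m,0,1)[0],key=cv2.contourArea)
el=cv2.fitEllipse(cn);print(el)
for z in(.096,.075):
    P=onz(rayw(c,*el[0]),z);rad=[np.linalg.norm(onz(rayw(c,*p[0]),z)-P) for p in cn];print(z,P,np.median(rad))
cv2.imwrite("pics/w1z.png",cv2.resize(img[70:170,170:300],None,fx=5,fy=5,interpolation=cv2.INTER_CUBIC))
```

```text
Traceback (most recent call last):
ValueError: attempt to get argmax of an empty sequence
```

Run:
```python
from h import *
c=r.capture("wrist");img=c["img"]
cv2.imwrite("pics/w1z.png",cv2.resize(img[70:170,170:300],None,fx=5,fy=5,interpolation=cv2.INTER_CUBIC))
print(img[118,225:260:3].max(1),img[105:140:3,236].max(1), img[118,190:300:6].tolist())
for T in (60,75,90):
    m=np.zeros(img.shape[:2],np.uint8); m[90:150,205:270]=(img[90:150,205:270].max(2)<T)
    m=cv2.morphologyEx(m,cv2.MORPH_OPEN,cv2.getStructuringElement(2,(9,9)))
    cs=cv2.findContours(m,0,1)[0]
    if not cs: continue
    cn=max(cs,key=cv2.contourArea)
    el=cv2.fitEllipse(cn);print(T,el)
    for z in(.096,.075):
        P=onz(rayw(c,*el[0]),z);rad=[np.linalg.norm(onz(rayw(c,*p[0]),z)-P) for p in cn];print(z,P,np.median(rad))
```

```text
[ 54  54  53  54  53  54  52  53  53  53  31 177] [56 57 55 55 55 53 53 51 52 49 51 50] [[194, 192, 180], [239, 237, 234], [187, 182, 179], [195, 189, 186], [211, 204, 201], [55, 53, 53], [55, 52, 52], [54, 51, 51], [53, 51, 50], [53, 51, 50], [53, 51, 49], [34, 32, 32], [178, 173, 169], [121, 117, 116], [147, 146, 144], [89, 86, 84], [190, 188, 177], [190, 189, 177], [187, 187, 175]]
60 ((236.43275451660156, 119.62966918945312), (34.25506591796875, 41.01495361328125), 159.6446075439453)
0.096 [0.5659428  0.13285243 0.096     ] 0.022251176754014793
0.075 [0.56529852 0.13405923 0.075     ] 0.023590532636566016
75 ((235.29611206054688, 119.6487808227539), (38.563514709472656, 40.41796875), 134.49302673339844)
0.096 [0.56612028 0.13416645 0.096     ] 0.023178634158154823
0.075 [0.56548668 0.13545234 0.075     ] 0.02457381610077389
90 ((235.76124572753906, 119.4361801147461), (39.750091552734375, 40.89771270751953), 112.84044647216797)
0.096 [0.56628576 0.13359291 0.096     ] 0.02364996096511646
0.075 [0.56566213 0.13484428 0.075     ] 0.02507351328735574
```

View pics/w1z.png

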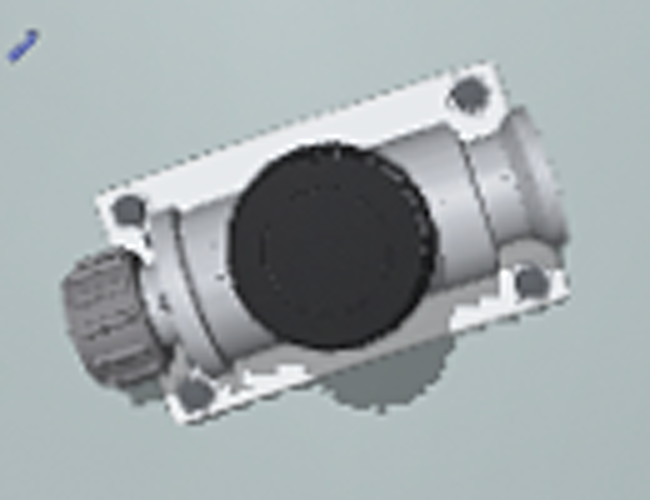

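The wrist camera puts the cap at (0.566, 0.133), with disc radius 23.6 mm against the true 23.5. The top camera gives y = 0.129, which fits 2 mm calibration. I'll go above it and check between the fingers.

```bash
python3 -m crank '[[-1,[0.2,-0.06,0.3],[0,0,0]],[-1,[0.2,-0.07,0.3],[0,0,0]],[-1,[0.19,-0.06,0.3],[0,0,0]],[-1,[0,0,0.35],[0,0,0]],[-1,[0,0,0],[0,0,0]],[-1,[0,0,0],[0,0,0]]]'
python3 - <<'E'
from h import *
c=r.capture("wrist");img=c["img"];cv2.imwrite("pics/w2.png",img)
s=r.sense();R=np.array(s["ee_rot"]);p=np.array(s["tcp_pos"]);print(p,R[:,0],s["wrist_force"])
print("tcp px",proj(c,p,1),"cap pred",proj(c,[.566,.1335,.096],1))
t=r.capture("top");cv2.imwrite("pics/t2.png",cv2.resize(t["img"][160:260,130:310],None,fx=4.4,fy=4.4,interpolation=cv2.INTER_CUBIC));print("top tcp",proj(t,p))
E
```

```text
time_s: 2.6
tcp_pos: [0.5653, 0.1335, 0.121]
ee_rot: [[0.99, -0.141, -0.0], [-0.141, -0.99, -0.001], [-0.0, 0.001, -1.0]]
wrist_force: [0.5, -0.5, 0.1]
gripper_width: 1.004
[0.56626287 0.1338132  0.12243951] [ 0.98994671 -0.14141851  0.00251417] [-0.1097678  -0.46782053  0.0460502 ]
tcp px [252.18396775 212.43610113] cap pred [252.58567765 201.24948414]
top tcp [198.81150417 211.16164776]
```

View pics/w2.png

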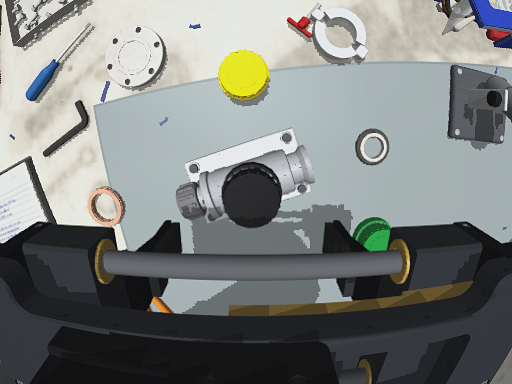

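The cap appears at about (251,194), midway between the fingertips at about (165,225) and (340,225). I'll zoom in to measure x.

Run:
```python
from h import *
c=r.capture("wrist");img=c["img"]
z=cv2.resize(img[145:245,205:305],None,fx=6,fy=6,interpolation=cv2.INTER_CUBIC)
z=np.clip(z.astype(float)*2.2,0,255).astype(np.uint8)
p=np.array([.566,.133])
for X,col,rad,h in((p,(0,255,0),.0235,.096),(p,(0,0,255),.0265,.075)):
    for a in np.linspace(0,2*np.pi,60):
        q=proj(c,[X[0]+rad*np.cos(a),X[1]+rad*np.sin(a),h],1);cv2.circle(z,(int((q[0]-205+.5)*6),int((q[1]-145+.5)*6)),1,col,-1)
cv2.imwrite("pics/w2z.png",z)
```

```text
(no output)
```

View pics/w2z.png

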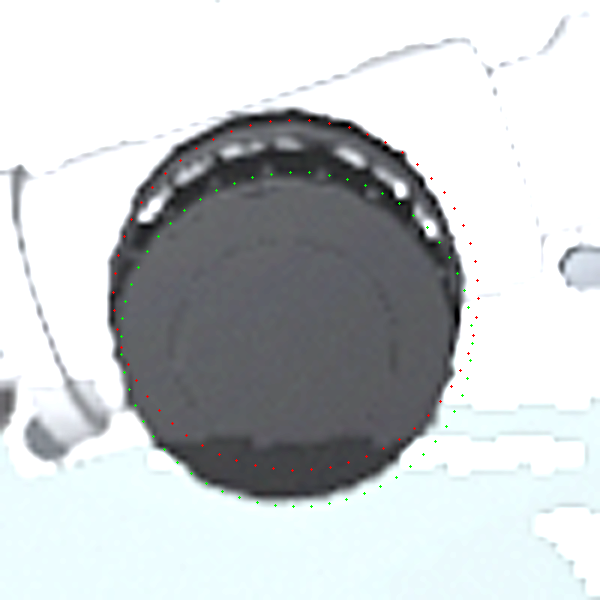

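The overlay puts the cap centre at about (0.566, 0.134), and the TCP is at (0.5663, 0.1338), so it is centred. I'll descend to z≈0.078 and close.

```bash
python3 -m crank '[[-1,[0,0,0.15],[0,0,0]],[-1,[0,0,0.15],[0,0,0]],[-1,[0,0,0.13],[0,0,0]],[-1,[0,0,0],[0,0,0]],[-1,[0,0,0],[0,0,0]]]' && python3 -m crank '[[1,[0,0,0],[0,0,0]],[1,[0,0,0],[0,0,0]],[1,[0,0,0],[0,0,0]],[1,[0,0,0],[0,0,0]],[1,[0,0,0],[0,0,0]],[1,[0,0,0],[0,0,0]]]'
```

```text
time_s: 3.25
tcp_pos: [0.566, 0.133, 0.0785]
ee_rot: [[0.99, -0.143, 0.001], [-0.143, -0.99, 0.0], [0.001, -0.0, -1.0]]
wrist_force: [0.5, 0.4, -0.8]
gripper_width: 1.001
time_s: 3.85
tcp_pos: [0.5655, 0.1328, 0.0777]
ee_rot: [[0.99, -0.143, 0.0], [-0.143, -0.99, 0.0], [0.0, -0.0, -1.0]]
wrist_force: [-0.3, 0.8, 0.7]
gripper_width: 0.541
```

Opening is 0.541 × 87 = 47 mm, which matches the crown, and there is no side load. Now I pull straight up.

```bash
python3 -m crank '[[1,[0,0,-0.04],[0,0,0]],[1,[0,0,-0.04],[0,0,0]],[1,[0,0,-0.04],[0,0,0]],[1,[0,0,-0.04],[0,0,0]],[1,[0,0,-0.04],[0,0,0]],[1,[0,0,-0.05],[0,0,0]],[1,[0,0,-0.05],[0,0,0]],[1,[0,0,0],[0,0,0]]]' && python3 -m crank '[[1,[0,0,-0.1],[0,0,0]],[1,[0,0,-0.15],[0,0,0]],[1,[0,0,-0.15],[0,0,0]],[1,[0,0,-0.15],[0,0,0]],[1,[0,0,0],[0,0,0]],[1,[0,0,0],[0,0,0]]]'
python3 - <<'E'
from h import *
c=r.capture("wrist");cv2.imwrite("pics/w3.png",c["img"])
c=r.capture("side");cv2.imwrite("pics/s3.png",cv2.resize(c["img"][110:240,160:320],None,fx=5,fy=4.5,interpolation=cv2.INTER_CUBIC))
E
```

```text
time_s: 4.65
tcp_pos: [0.5661, 0.133, 0.1087]
ee_rot: [[0.99, -0.143, 0.002], [-0.143, -0.99, 0.001], [0.002, -0.001, -1.0]]
wrist_force: [0.2, -0.5, 0.2]
gripper_width: 0.008
time_s: 5.25
tcp_pos: [0.5653, 0.1329, 0.1627]
ee_rot: [[0.99, -0.144, 0.0], [-0.144, -0.99, 0.0], [-0.0, -0.0, -1.0]]
wrist_force: [-0.9, -0.1, -0.6]
gripper_width: 0.006
```

View pics/w3.png

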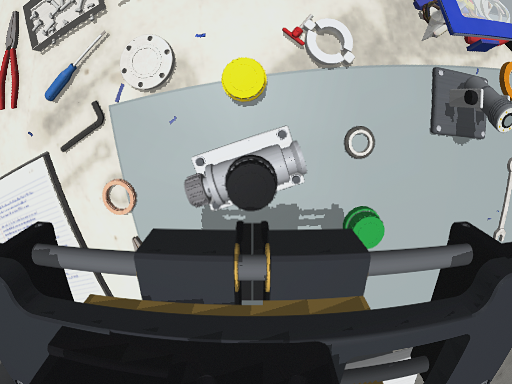

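View pics/s3.png

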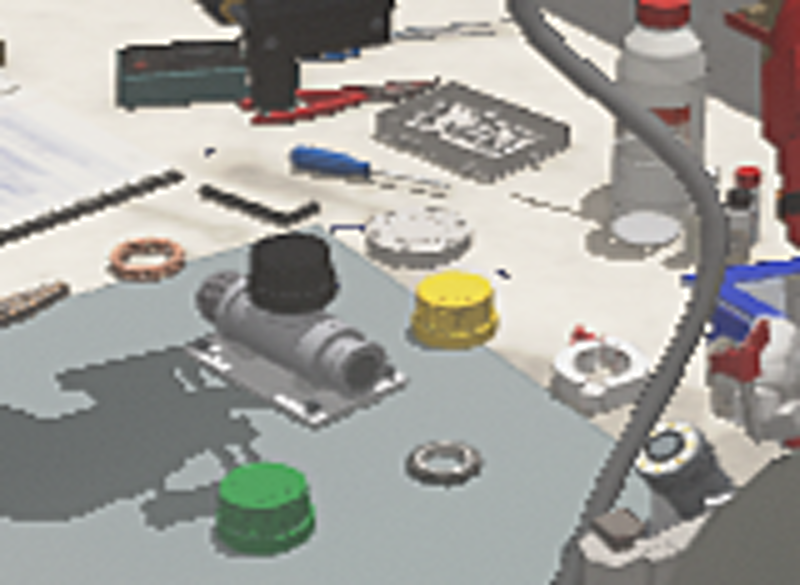

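The cap slipped out: the fingers are shut and the cap still sits on the port at the same height as before (side row ≈164). I'll reopen, grip again a little deeper, give the grip more time to build and pull slowly while watching the force.

```bash
python3 -m crank '[[-1,[0,0,0],[0,0,0]],[-1,[0,0,0],[0,0,0]],[-1,[0,0,0],[0,0,0]],[-1,[0,0,0],[0,0,0]],[-1,[0,0,0],[0,0,0]],[-1,[0,0,0],[0,0,0]],[-1,[0,0,0],[0,0,0]],[-1,[0,0,0],[0,0,0]]]'
python3 - <<'E'
from h import *
c=r.capture("wrist");img=c["img"]; s=r.sense();print(s["tcp_pos"],s["gripper_width"])
for T in (75,90):
    m=np.zeros(img.shape[:2],np.uint8); m[155:215,220:285]=(img[155:215,220:285].max(2)<T)
    m=cv2.morphologyEx(m,cv2.MORPH_OPEN,cv2.getStructuringElement(2,(9,9)))
    cn=max(cv2.findContours(m,0,1)[0],key=cv2.contourArea)
    el=cv2.fitEllipse(cn);print(T,el)
    for z in(.096,.085,.075):
        P=onz(rayw(c,*el[0]),z);print(z,P)
cv2.imwrite("pics/w4.png",cv2.resize(np.clip(img[145:245,195:305].astype(float)*2,0,255).astype(np.uint8),None,fx=6,fy=6,interpolation=cv2.INTER_CUBIC))
E
```

```text
time_s: 6.15
tcp_pos: [0.5655, 0.1328, 0.1627]
ee_rot: [[0.99, -0.143, 0.0], [-0.143, -0.99, 0.0], [0.0, -0.0, -1.0]]
wrist_force: [-0.3, -0.5, 0.2]
gripper_width: 0.649
[0.56551967 0.1327974  0.16267947] 0.6929632016704832
75 ((250.68212890625, 184.87535095214844), (49.81345748901367, 50.206974029541016), 143.20657348632812)
0.096 [0.56884993 0.13411473 0.096     ]
0.085 [0.56599    0.13458495 0.085     ]
0.075 [0.56339006 0.13501243 0.075     ]
90 ((250.51443481445312, 184.12875366210938), (49.73473358154297, 53.30717086791992), 172.2543487548828)
0.096 [0.56957901 0.13416569 0.096     ]
0.085 [0.5667492  0.13463802 0.085     ]
0.075 [0.56417665 0.13506742 0.075     ]
```

View pics/w4.png

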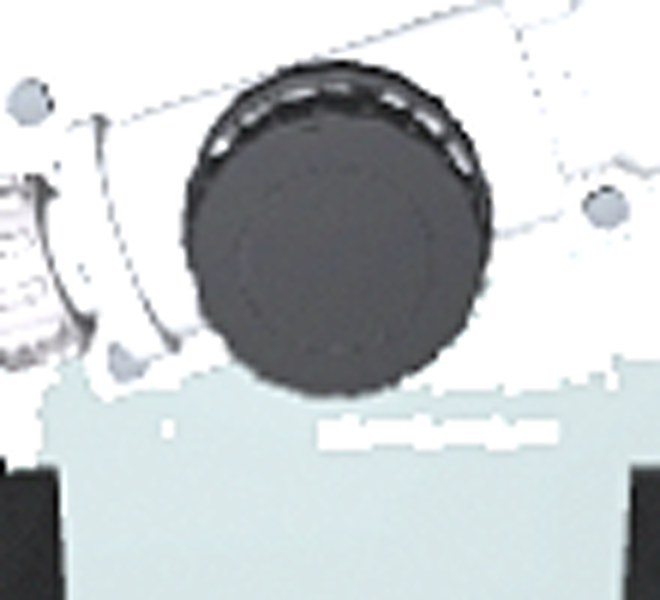

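The fingers take over 1 s for a full stroke, so I pulled just as they made contact. This time I'll wait for the grip.

```bash
python3 -m crank '[[-1,[0,-0.01,0],[0,0,0]],[-1,[0,0,0.2],[0,0,0]],[-1,[0,0,0.2],[0,0,0]],[-1,[0,0,0.2],[0,0,0]],[-1,[0,0,0.15],[0,0,0]],[-1,[0,0,0.1],[0,0,0]],[-1,[0,0,0],[0,0,0]],[-1,[0,0,0],[0,0,0]]]' && python3 -m crank '[[1,[0,0,0],[0,0,0]],[1,[0,0,0],[0,0,0]],[1,[0,0,0],[0,0,0]],[1,[0,0,0],[0,0,0]],[1,[0,0,0],[0,0,0]],[1,[0,0,0],[0,0,0]],[1,[0,0,0],[0,0,0]],[1,[0,0,0],[0,0,0]]]'  && python3 -m crank '[[1,[0,0,0],[0,0,0]],[1,[0,0,0],[0,0,0]],[1,[0,0,0],[0,0,0]],[1,[0,0,0],[0,0,0]]]'
```

```text
time_s: 7.0
tcp_pos: [0.5662, 0.134, 0.0781]
ee_rot: [[0.99, -0.143, 0.001], [-0.143, -0.99, 0.0], [0.001, -0.0, -1.0]]
wrist_force: [1.1, 0.5, 0.5]
gripper_width: 0.999
time_s: 7.8
tcp_pos: [0.5656, 0.1338, 0.0776]
ee_rot: [[0.99, -0.143, -0.0], [-0.143, -0.99, -0.0], [-0.0, 0.0, -1.0]]
wrist_force: [-0.7, 0.4, 0.0]
gripper_width: 0.353
time_s: 8.2
tcp_pos: [0.5656, 0.1338, 0.0776]
ee_rot: [[0.99, -0.143, -0.0], [-0.143, -0.99, -0.0], [-0.0, 0.0, -1.0]]
wrist_force: [-0.3, 0.3, -0.0]
gripper_width: 0.034
```

The fingers shut with nothing between them, so my position for the cap is wrong somewhere. I'll look.

Run:
```python
from h import *
c=r.capture("wrist");cv2.imwrite("pics/w5.png",c["img"])
c=r.capture("side");cv2.imwrite("pics/s5.png",cv2.resize(c["img"][110:240,160:320],None,fx=5,fy=4.5,interpolation=cv2.INTER_CUBIC))
p=r.sense()["tcp_pos"]; print(proj(c,p),[((u-160)*5,(v-110)*4.5) for u,v in [proj(c,p)]])
c=r.capture("top");cv2.imwrite("pics/t5.png",cv2.resize(c["img"][160:260,130:310],None,fx=4.4,fy=4.4,interpolation=cv2.INTER_CUBIC));print(proj(c,p))
```

```text
[217.64035838 171.00934613] [(np.float64(288.2017918999072), np.float64(274.5420575705371))]
[200.74401083 212.01261873]
```

View pics/w5.png

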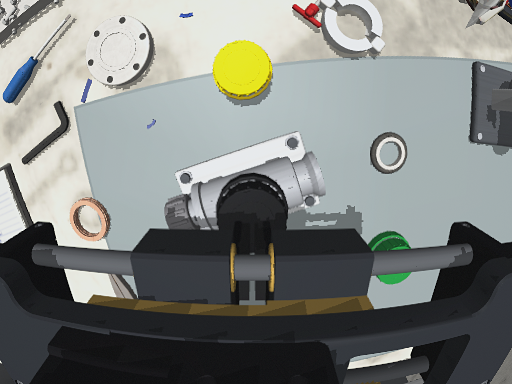

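View pics/s5.png

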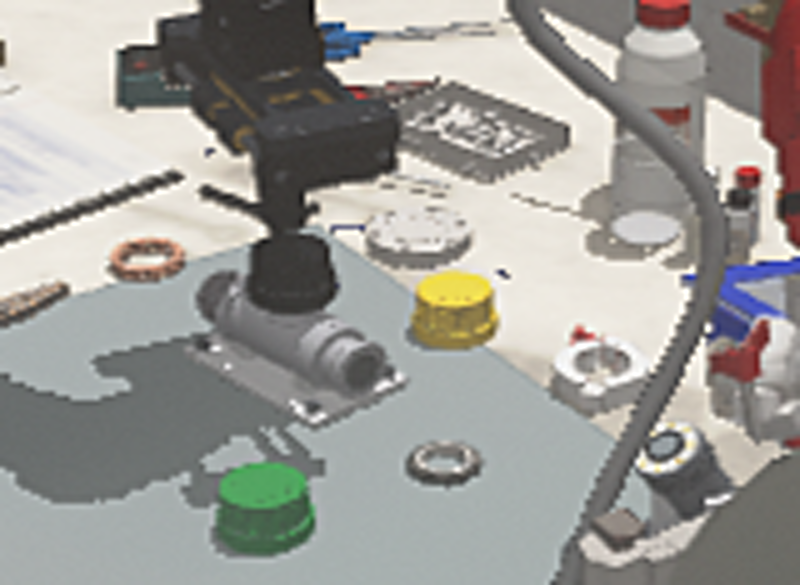

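View pics/t5.png

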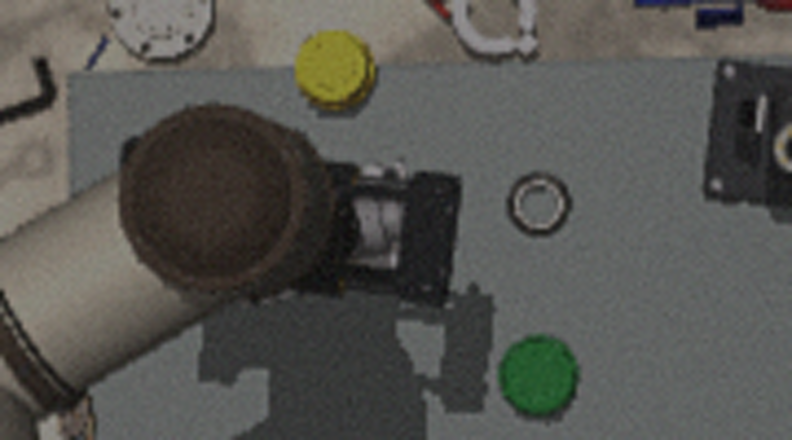

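In the wrist view the shut fingers overlap the cap, and in the side view they end at the cap's top. So the true tips seem to be above the cap, higher than the reported TCP. I'll check by projecting the tool axis into both views.

Run:
```python
from h import *
w=r.capture("wrist");s=r.capture("side");st=r.sense();p=np.array(st["tcp_pos"]);R=np.array(st["ee_rot"])
for k in(0,.01,.019,.03,.05): q=p-k*R[:,2]; print(k,proj(w,q,1).round(1),proj(s,q).round(1),[((u-160)*5,(v-110)*4.5) for u,v in [proj(s,q)]])
cv2.imwrite("pics/w5z.png",cv2.resize(np.clip(w["img"][160:310,190:310].astype(float)*2.5,0,255).astype(np.uint8),None,fx=4,fy=4,interpolation=cv2.INTER_CUBIC))
cv2.imwrite("pics/s5z.png",cv2.resize(np.clip(s["img"][130:190,190:250].astype(float)*2.5,0,255).astype(np.uint8),None,fx=10,fy=10,interpolation=cv2.INTER_CUBIC))
```

```text
0 [252.7 212.9] [217.6 171. ] [(np.float64(288.19544413554934), np.float64(274.5286047801182))]
0.01 [252.7 217.9] [217.4 168.1] [(np.float64(287.1657081697063), np.float64(261.225323593844))]
0.019 [252.8 222.9] [217.2 165.4] [(np.float64(286.23191122886215), np.float64(249.16149006078714))]
0.03 [252.8 229.5] [217.  162.1] [(np.float64(285.0814445840614), np.float64(234.29847490069656))]
0.05 [252.9 243.7] [216.6 156. ] [(np.float64(282.9634568973367), np.float64(206.93594054219284))]
```

View pics/w5z.png

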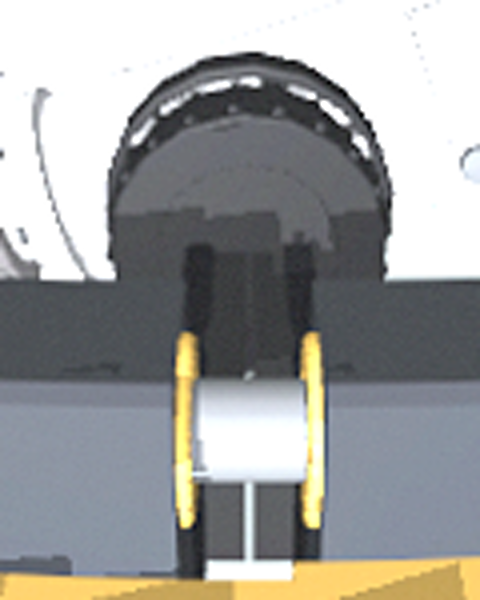

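View pics/s5z.png

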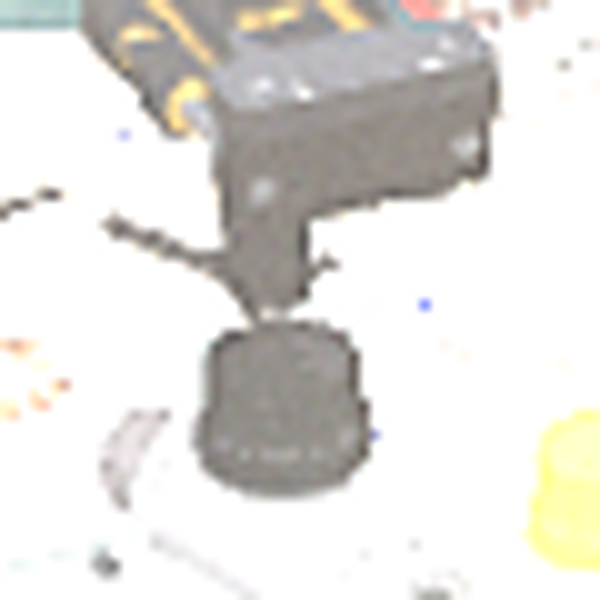

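Run:
```python
from h import *
w=r.capture("wrist");s=r.capture("side")
print("tip",meet(rayw(w,252.5,221),ray(s,216.6,161)))
# cap crown top: wrist disc top edge z-view; side crown top ellipse centre
# side: crown top ellipse left/right ~ zoom x 210..358, top edge 320
print("cap top far edge at side:", s["R"][2])
for z in(.085,.096,.106):
    cpt=np.array([.566,.134,z]); 
    rim=np.array([proj(s,cpt+[.0235*np.cos(a),.0235*np.sin(a),0]) for a in np.linspace(0,6.28,90)])
    print(z,"rim rows",rim[:,1].min(),rim[:,1].max(),"cols",rim[:,0].min(),rim[:,0].max(), "zoom",(rim[:,1].min()-130)*10,(rim[:,0].min()-190)*10,(rim[:,0].max()-190)*10)
```

```text
tip (array([0.56872435, 0.13512613, 0.10838219]), np.float64(0.006658941762764326))
cap top far edge at side: [ 0.4541096   0.71823475 -0.52718433]
0.085 rim rows 164.73384268686155 172.93701736089216 cols 209.46477121239002 225.62902409816743 zoom 347.3384268686155 194.6477121239002 356.29024098167434
0.096 rim rows 161.49327559994177 169.63359094868466 cols 209.20124943279643 225.4371052230453 zoom 314.9327559994177 192.0124943279643 354.3710522304531
0.106 rim rows 158.5228748417159 166.6048041027638 cols 208.95966414996423 225.26116615660692 zoom 285.2287484171589 189.59664149964226 352.6116615660692
```

The cap top's side projection fits 0.096 m well, but the tips triangulate to z ≈ 0.10 to 0.11 while the reported TCP is 0.0776. So the real tips sit roughly 20–30 mm behind the reported TCP. I'll measure this by touching the cap's flat top (96 mm) lightly with the shut fingers.

```bash
python3 -m crank '[[1,[0,0,0.02],[0,0,0]],[1,[0,0,0],[0,0,0]]]' |grep -E "pos|force|width"; python3 -m crank '[[1,[0,0,0.02],[0,0,0]],[1,[0,0,0],[0,0,0]]]'|grep -E "pos|force|width"
```

```text
tcp_pos: [0.5654, 0.1337, 0.0753]
wrist_force: [1.1, -0.3, 0.1]
gripper_width: 0.008
tcp_pos: [0.5654, 0.1337, 0.0733]
wrist_force: [-0.3, -0.2, 0.0]
gripper_width: 0.004
```

```bash
for i in 1; do python3 -m crank '[[1,[0,0,0.02],[0,0,0]],[1,[0,0,0.0],[0,0,0]]]' |grep -E "pos|force"; done; python3 -m crank '[[1,[0,0,0.02],[0,0,0]],[1,[0,0,0],[0,0,0]]]'|grep -E "pos|force"
python3 - <<'E'
from h import *
w=r.capture("wrist");s=r.capture("side")
cv2.imwrite("pics/w6z.png",cv2.resize(np.clip(w["img"][160:310,190:310].astype(float)*2.5,0,255).astype(np.uint8),None,fx=4,fy=4,interpolation=cv2.INTER_CUBIC))
cv2.imwrite("pics/s6z.png",cv2.resize(np.clip(s["img"][130:190,190:250].astype(float)*2.5,0,255).astype(np.uint8),None,fx=10,fy=10,interpolation=cv2.INTER_CUBIC))
E
```

```text
tcp_pos: [0.5654, 0.1337, 0.0713]
wrist_force: [-0.3, 0.4, 0.0]
tcp_pos: [0.5654, 0.1337, 0.0694]
wrist_force: [-0.5, 0.2, 0.4]
```

View pics/s6z.png

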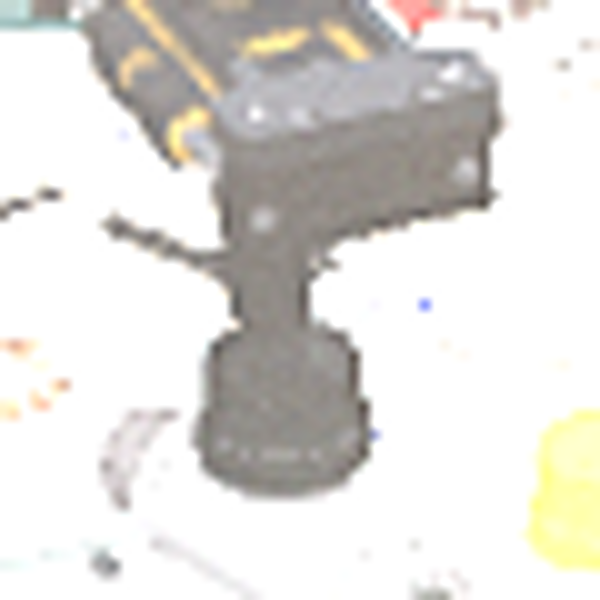

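View pics/w6z.png

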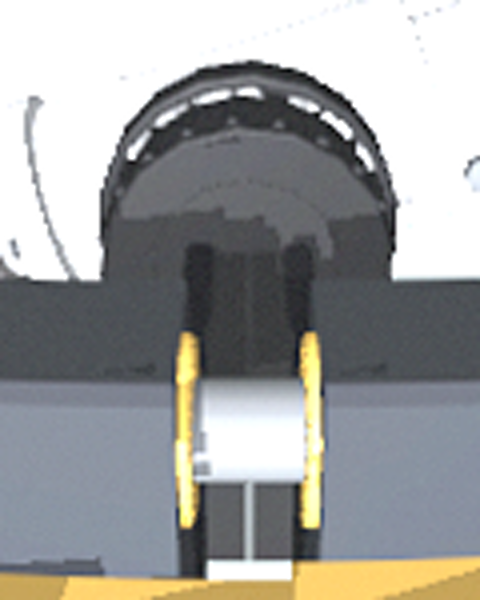

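No contact yet. The tips now overlap the cap's upper edge in the side view, still above the top. I'll continue down.

```bash
for k in 1 ; do python3 -m crank '[[1,[0,0,0.02],[0,0,0]],[1,[0,0,0.0],[0,0,0]]]' |grep -E "pos|force"; done; python3 -m crank '[[1,[0,0,0.02],[0,0,0]],[1,[0,0,0],[0,0,0]]]'|grep -E "pos|force"
```

```text
tcp_pos: [0.5654, 0.1337, 0.0674]
wrist_force: [-0.3, -0.8, 0.0]
tcp_pos: [0.5654, 0.1337, 0.0653]
wrist_force: [-0.4, 0.2, -0.1]
```

```bash
python3 -m crank '[[1,[0,0,0.02],[0,0,0]],[1,[0,0,0],[0,0,0]]]'|grep -E "pos|force"
```

```text
tcp_pos: [0.5655, 0.1337, 0.0634]
wrist_force: [-0.5, 0.3, -0.3]
```

```bash
python3 -m crank '[[1,[0,0,0.02],[0,0,0]],[1,[0,0,0],[0,0,0]]]'|grep -E "pos|force"
```

```text
tcp_pos: [0.5654, 0.1337, 0.0614]
wrist_force: [-0.6, 0.3, 0.0]
```

Run:
```python
from h import *
w=r.capture("wrist");s=r.capture("side");st=r.sense();p=st["tcp_pos"]
cv2.imwrite("pics/w7z.png",cv2.resize(np.clip(w["img"][160:310,190:310].astype(float)*2.5,0,255).astype(np.uint8),None,fx=4,fy=4,interpolation=cv2.INTER_CUBIC))
cv2.imwrite("pics/s7z.png",cv2.resize(np.clip(s["img"][130:190,190:250].astype(float)*1.6,0,255).astype(np.uint8),None,fx=10,fy=10,interpolation=cv2.INTER_CUBIC))
print(st)
```

```text
{'time_s': 10.35, 'joints': array([ 2.92623935e+01,  2.45225407e+01, -1.52024483e+01,  2.61699494e-03,
       -5.02782314e+01,  5.24891593e+01]), 'joint_velocities': array([-0.08681519, -0.17833589,  0.06744964,  0.0734997 , -0.0022801 ,
       -0.04087787]), 'effort': array([-2.15595624e-03, -3.79508722e+01,  1.55403650e+01,  3.43054175e+00,
        8.05376843e-02, -6.09953031e-05]), 'tcp_pos': array([0.56566437, 0.1337593 , 0.06161476]), 'ee_rot': array([[ 9.89659462e-01, -1.43436911e-01, -3.18607472e-05],
       [-1.43436913e-01, -9.89659461e-01, -5.81221790e-05],
       [-2.31944241e-05,  6.20911716e-05, -9.99999998e-01]]), 'wrist_force': array([1.00920459, 0.7211511 , 0.47799488]), 'moment': array([-0.08328162,  0.04622988, -0.07502663]), 'gripper_width': 0.003605495735453133}
```

View pics/s7z.png

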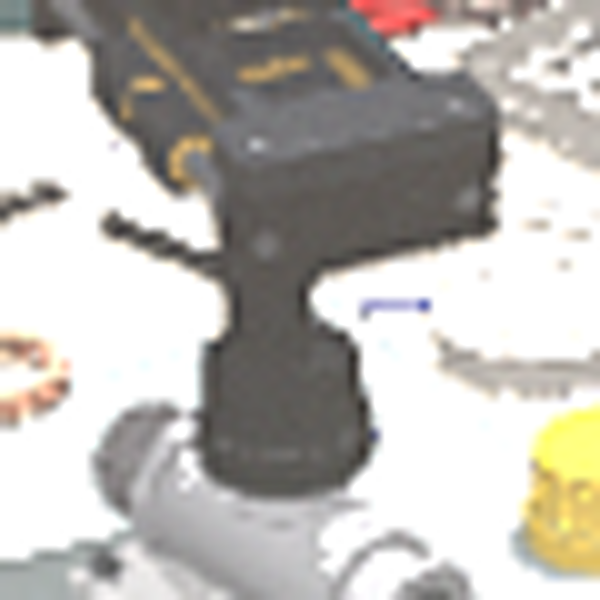

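View pics/w7z.png

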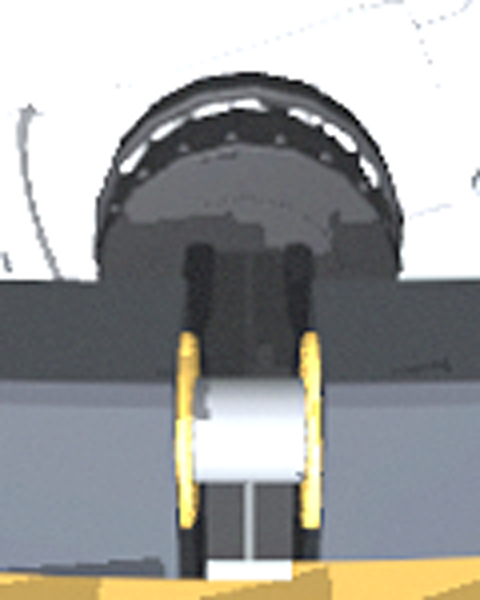

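The tips now lie over the disc's centre in the side view, so contact should be close. I'll keep stepping.

```bash
python3 -m crank '[[1,[0,0,0.02],[0,0,0]],[1,[0,0,0],[0,0,0]]]'|grep -E "pos|force"
```

```text
tcp_pos: [0.5658, 0.1338, 0.0596]
wrist_force: [-0.2, 0.5, -0.1]
```

```bash
python3 -m crank '[[1,[0,0,0.02],[0,0,0]],[1,[0,0,0],[0,0,0]]]'|grep -E "pos|force"
```

```text
tcp_pos: [0.5668, 0.1339, 0.0591]
wrist_force: [-1.0, -0.8, 5.2]
```

```bash
python3 -m crank '[[1,[0,0,0.02],[0,0,0]],[1,[0,0,0],[0,0,0]]]'|grep -E "pos|force"
```

```text
tcp_pos: [0.5678, 0.1343, 0.0585]
wrist_force: [-0.6, -0.5, 10.7]
```

Contact came at reported z ≈ 0.0594. So the real tips are about 36.6 mm behind the reported TCP along the tool. The wrist view agrees: 37 mm behind, plus the front face of the 19 mm pads, lands at row ≈220, which is where it appears. The tool axes are otherwise right, so I'll account for this offset everywhere: back off, open, then descend so the tips are at 0.0775 (reported TCP ≈ 0.041).

```bash
python3 -m crank '[[-1,[0,0,-0.2],[0,0,0]],[-1,[0,0,0],[0,0,0]],[-1,[0,0,0],[0,0,0]],[-1,[0,0,0],[0,0,0]],[-1,[0,0,0],[0,0,0]],[-1,[0,0,0],[0,0,0]],[-1,[0,0,0],[0,0,0]],[-1,[0,0,0],[0,0,0]]]' | grep -E "time|pos|force|width"; python3 -m crank '[[-1,[0,0,0],[0,0,0]],[-1,[0,0,0],[0,0,0]],[-1,[0,0,0],[0,0,0]],[-1,[0,0,0],[0,0,0]]]' | grep -E "time|pos|force|width"
```

```text
time_s: 11.75
tcp_pos: [0.5656, 0.1337, 0.0754]
wrist_force: [0.3, -0.2, 0.3]
gripper_width: 0.649
time_s: 12.15
tcp_pos: [0.5657, 0.1338, 0.0757]
wrist_force: [-0.4, -0.5, 0.1]
gripper_width: 0.974
```

```bash
python3 -m crank '[[-1,[0,0,0.1],[0,0,0]],[-1,[0,0,0.1],[0,0,0]],[-1,[0,0,0],[0,0,0]]]' | grep -E "time|pos|force|width"; python3 -m crank '[[-1,[0,0,0.08],[0,0,0]],[-1,[0,0,0.06],[0,0,0]],[-1,[0,0,0],[0,0,0]]]' | grep -E "time|pos|force|width"; python3 -m crank '[[1,[0,0,0],[0,0,0]],[1,[0,0,0],[0,0,0]],[1,[0,0,0],[0,0,0]],[1,[0,0,0],[0,0,0]],[1,[0,0,0],[0,0,0]],[1,[0,0,0],[0,0,0]],[1,[0,0,0],[0,0,0]],[1,[0,0,0],[0,0,0]]]'| grep -E "time|pos|force|width"
python3 - <<'E'
from h import *
w=r.capture("wrist");s=r.capture("side")
cv2.imwrite("pics/w8.png",np.clip(w["img"].astype(float)*1.8,0,255).astype(np.uint8))
cv2.imwrite("pics/s8z.png",cv2.resize(np.clip(s["img"][130:190,190:250].astype(float)*1.6,0,255).astype(np.uint8),None,fx=10,fy=10,interpolation=cv2.INTER_CUBIC))
E
```

```text
time_s: 12.45
tcp_pos: [0.564, 0.1331, 0.0533]
wrist_force: [1.0, 0.5, -0.5]
gripper_width: 1.0
time_s: 12.75
tcp_pos: [0.5648, 0.1334, 0.0404]
wrist_force: [-0.2, 0.1, -0.5]
gripper_width: 1.0
time_s: 13.55
tcp_pos: [0.566, 0.1344, 0.0418]
wrist_force: [0.0, 2.7, -0.0]
gripper_width: 0.528
```

View pics/s8z.png

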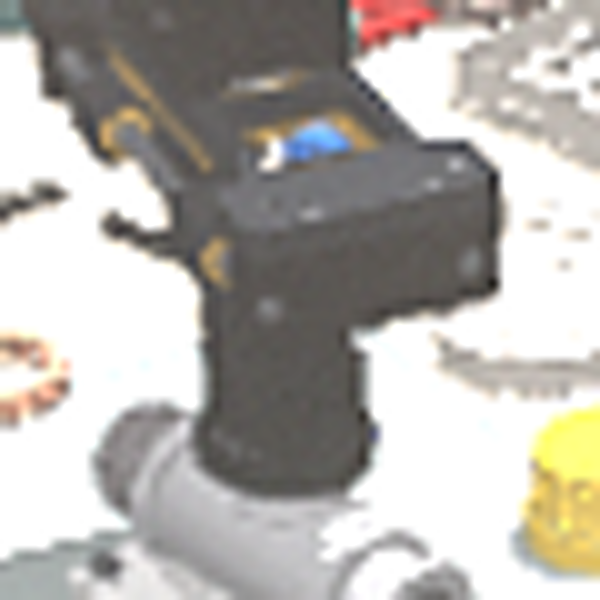

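View pics/w8.png

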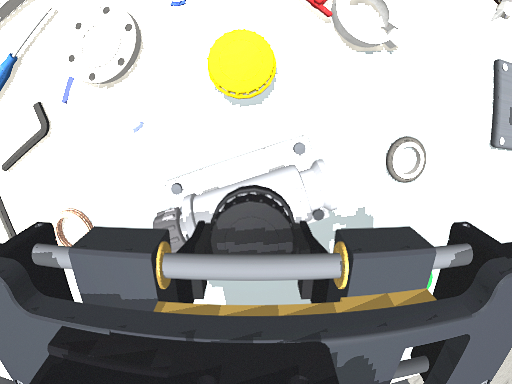

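The fingers now hold the crown: opening 0.528, about 46 mm, and both jaws touch the cap in the wrist view. I'll settle the grip, then pull slowly.

```bash
python3 -m crank '[[1,[0,0,0],[0,0,0]],[1,[0,0,0],[0,0,0]],[1,[0,0,0],[0,0,0]],[1,[0,0,-0.02],[0,0,0]],[1,[0,0,-0.02],[0,0,0]]]' | grep -E "time|pos|force|width"; python3 -m crank '[[1,[0,0,-0.02],[0,0,0]],[1,[0,0,-0.02],[0,0,0]],[1,[0,0,-0.02],[0,0,0]]]' | grep -E "time|pos|force|width"
```

```text
time_s: 14.15
tcp_pos: [0.5649, 0.1332, 0.0449]
wrist_force: [-0.3, 2.3, -3.0]
gripper_width: 0.532
time_s: 14.45
tcp_pos: [0.5661, 0.1335, 0.0524]
wrist_force: [0.4, 1.3, 0.9]
gripper_width: 0.523
```

```bash
python3 -m crank '[[1,[0,0,-0.05],[0,0,0]],[1,[0,0,-0.1],[0,0,0]],[1,[0,0,-0.15],[0,0,0]],[1,[0,0,-0.2],[0,0,0]],[1,[0,0,0],[0,0,0]]]' | grep -E "time|pos|force|width"
python3 - <<'E'
from h import *
w=r.capture("wrist");s=r.capture("side")
cv2.imwrite("pics/w9.png",w["img"])
cv2.imwrite("pics/s9z.png",cv2.resize(np.clip(s["img"][120:200,180:260].astype(float)*1.6,0,255).astype(np.uint8),None,fx=7,fy=7,interpolation=cv2.INTER_CUBIC))
E
```

```text
time_s: 14.95
tcp_pos: [0.5678, 0.1343, 0.1055]
wrist_force: [0.9, 0.7, -0.1]
gripper_width: 0.523
```

View pics/s9z.png

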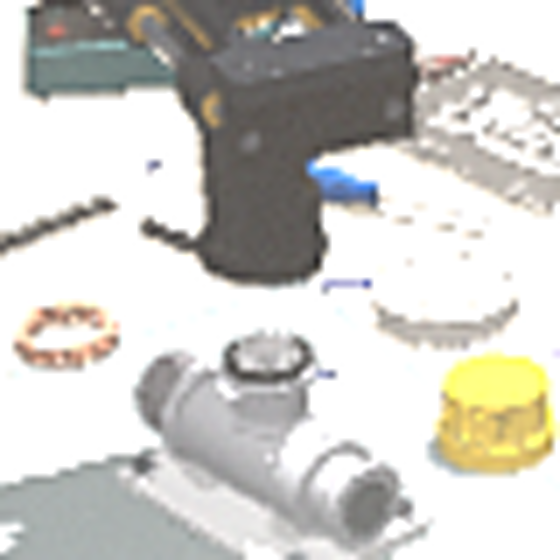

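View pics/w9.png

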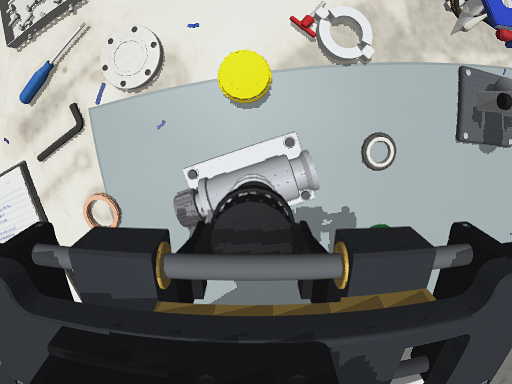

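The side view shows the cap lifted off and the ring with its O-ring still on the port. Now I'll carry the cap to free mat at about (0.43, 0.13).

```bash
python3 -m crank '[[1,[-0.3,0.06,0],[0,0,0]],[1,[-0.35,0.06,0],[0,0,0]],[1,[-0.35,0.06,0.1],[0,0,0]],[1,[-0.34,0.06,0.2],[0,0,0]],[1,[0,0,0.3],[0,0,0]],[1,[0,0,0.3],[0,0,0]],[1,[0,0,0.15],[0,0,0]],[1,[0,0,0],[0,0,0]]]' | grep -E "time|pos|force|width"
python3 - <<'E'
from h import *
s=r.capture("side");print(r.sense()["tcp_pos"])
cv2.imwrite("pics/s10z.png",cv2.resize(np.clip(s["img"][120:240,130:270].astype(float)*1.5,0,255).astype(np.uint8),None,fx=5,fy=5,interpolation=cv2.INTER_CUBIC))
E
```

```text
time_s: 15.85
tcp_pos: [0.4271, 0.1275, -0.0058]
wrist_force: [0.4, -0.6, 0.3]
gripper_width: 0.527
[ 0.4284512   0.12832779 -0.00444109]
```

View pics/s10z.png

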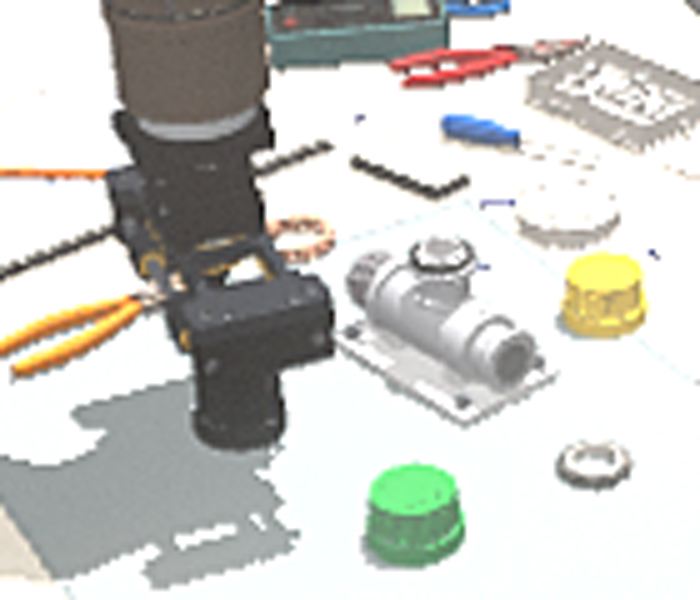

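The cap hangs over clear mat, about 17 mm above the bench. I'll lower gently to contact.

```bash
python3 -m crank '[[1,[0,0,0.06],[0,0,0]],[1,[0,0,0.06],[0,0,0]],[1,[0,0,0],[0,0,0]],[1,[0,0,0],[0,0,0]]]' | grep -E "time|pos|force|width";python3 -m crank '[[1,[0,0,0.02],[0,0,0]],[1,[0,0,0],[0,0,0]]]' | grep -E "time|pos|force|width";python3 -m crank '[[1,[0,0,0.02],[0,0,0]],[1,[0,0,0],[0,0,0]]]' | grep -E "time|pos|force|width"
```

```text
time_s: 16.3
tcp_pos: [0.4298, 0.1293, -0.0151]
wrist_force: [1.1, -0.5, -0.7]
gripper_width: 0.524
time_s: 16.5
tcp_pos: [0.4296, 0.1293, -0.0173]
wrist_force: [0.5, -1.0, 0.2]
gripper_width: 0.529
time_s: 16.7
tcp_pos: [0.4292, 0.1293, -0.0187]
wrist_force: [-3.8, 1.3, 8.6]
gripper_width: 0.525
```

The bench is touched at 8.6 N, so the cap slipped about 3 mm in the pads during the pull. I'll ease off and release.

```bash
python3 -m crank '[[1,[0,0,-0.01],[0,0,0]],[-1,[0,0,0],[0,0,0]],[-1,[0,0,0],[0,0,0]],[-1,[0,0,0],[0,0,0]],[-1,[0,0,0],[0,0,0]],[-1,[0,0,0],[0,0,0]],[-1,[0,0,0],[0,0,0]],[-1,[0,0,0],[0,0,0]]]' | grep -E "time|pos|force|width";python3 -m crank '[[-1,[0,0,-0.1],[0,0,0]],[-1,[0,0,-0.2],[0,0,0]],[-1,[0,0,-0.4],[0,0,0]],[-1,[0,0,-0.4],[0,0,0]],[-1,[0,0,-0.3],[0,0,0]],[-1,[0,0,0],[0,0,0]]]' | grep -E "time|pos|force|width"
python3 - <<'E'
from h import *
s=r.capture("side");w=r.capture("wrist");print(r.sense()["tcp_pos"])
cv2.imwrite("pics/s11z.png",cv2.resize(np.clip(s["img"][120:240,130:270].astype(float)*1.5,0,255).astype(np.uint8),None,fx=5,fy=5,interpolation=cv2.INTER_CUBIC))
cv2.imwrite("pics/w11.png",w["img"])
E
```

```text
time_s: 17.5
tcp_pos: [0.4296, 0.1292, -0.0184]
wrist_force: [0.3, 0.2, -0.5]
gripper_width: 0.983
time_s: 18.1
tcp_pos: [0.4326, 0.131, 0.127]
wrist_force: [-0.9, 0.8, -0.7]
gripper_width: 1.004
[0.42965085 0.12943388 0.12272591]
```

View pics/s11z.png

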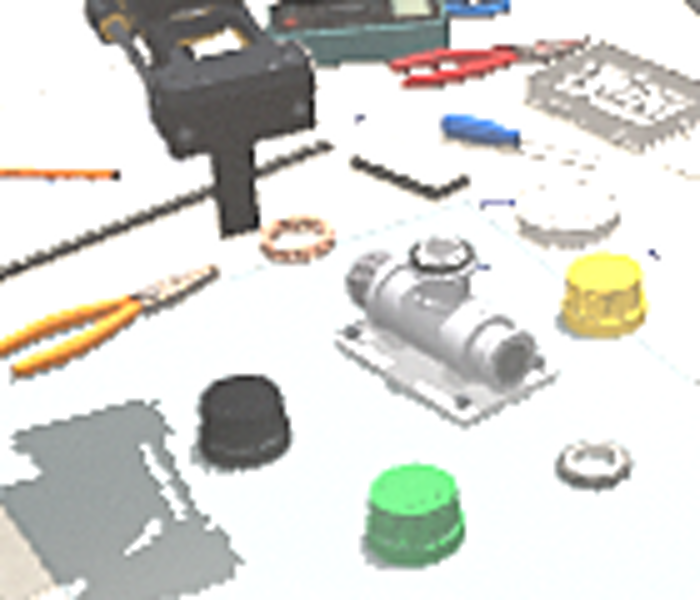

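View pics/w11.png

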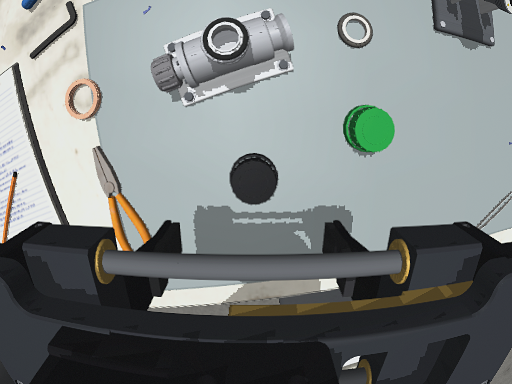

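The cap stands upright, open side down, at about (252,178) in the wrist view, and the ring sits on the port. Next I'll put the wrist camera above the ring to measure it.

```bash
python3 -m crank '[[-1,[0.3,-0.04,0],[0,0,0]],[-1,[0.3,-0.04,0],[0,0,0]],[-1,[0.15,-0.05,0],[0,0,0]],[-1,[0,0,0],[0,0,0]],[-1,[0,0,0],[0,0,0]]]' | grep -E "time|pos|force|width"
python3 - <<'E'
from h import *
w=r.capture("wrist");img=w["img"];s=r.sense();print(s["tcp_pos"])
q=proj(w,[.566,.134,.08],1);print(q);u,v=q.astype(int)
z=cv2.resize(img[v-45:v+45,u-60:u+60],None,fx=6,fy=6,interpolation=cv2.INTER_CUBIC);cv2.imwrite("pics/w12z.png",z)
m=np.zeros(img.shape[:2],np.uint8);m[v-30:v+30,u-30:u+30]=(img[v-30:v+30,u-30:u+30].max(2)<80)
n,l,st,ce=cv2.connectedComponentsWithStats(m);i=1+st[1:,4].argmax();print(st[i],ce[i])
cn=max(cv2.findContours((l==i).astype(np.uint8),0,1)[0],key=cv2.contourArea);el=cv2.fitEllipse(cn);print(el)
P=onz(rayw(w,*el[0]),.0775);print(P,np.median([np.linalg.norm(onz(rayw(w,*p[0]),.0775)-P) for p in cn]))
E
```

```text
time_s: 18.7
tcp_pos: [0.5043, 0.1307, 0.1201]
wrist_force: [-0.6, -0.5, -0.9]
gripper_width: 1.0
[0.50422159 0.13074631 0.12050765]
[237.43717067 123.95226287]
[215 102  47  46 608] [238.29605263 124.03618421]
((238.02980041503906, 124.16435241699219), (44.991065979003906, 45.41746139526367), 100.76207733154297)
[0.56563521 0.13368833 0.0775    ] 0.018403624779016862
```

View pics/w12z.png

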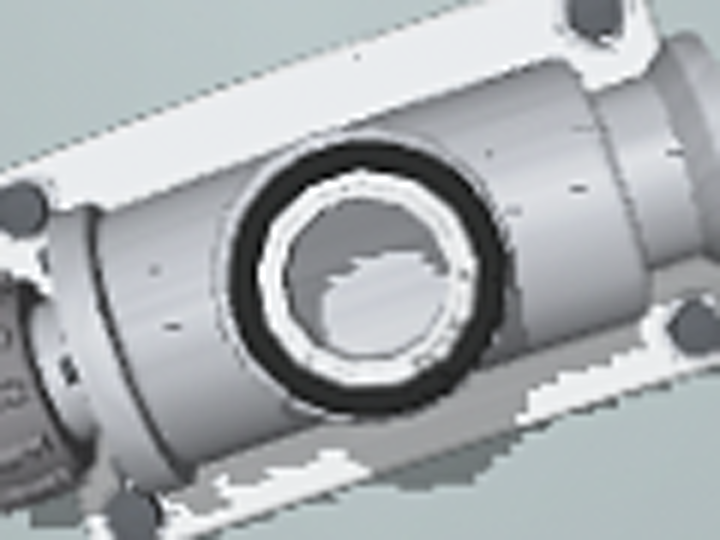

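The ring centre measures (0.5656, 0.1337), with O-ring radius 18.4 to 18.9 mm against 19 true. I'll move above it and descend to reported z ≈ 0.0394, which puts the tips at ≈0.076. The width will show what was gripped: about 0.42 for the O-ring, about 0.47 for the flange.

```bash
python3 -m crank '[[-1,[0.3,-0.06,0],[0,0,0]],[-1,[0.3,-0.06,0],[0,0,0]],[-1,[0,0,0.2],[0,0,0]],[-1,[0,0,0.2],[0,0,0]],[-1,[0,0,0],[0,0,0]],[-1,[0,0,0],[0,0,0]],[-1,[0,0,0],[0,0,0]]]' | grep -E "time|pos|force|width"
python3 - <<'E'
from h import *
w=r.capture("wrist");img=w["img"];s=r.sense();print(s["tcp_pos"],s["ee_rot"][:,2])
cv2.imwrite("pics/w13.png",img)
E
```

```text
time_s: 19.45
tcp_pos: [0.5672, 0.135, 0.0831]
wrist_force: [-0.1, -0.0, 0.0]
gripper_width: 1.002
[0.56730699 0.13505081 0.08314284] [ 2.32891336e-03  9.53870076e-04 -9.99996833e-01]
```

View pics/w13.png

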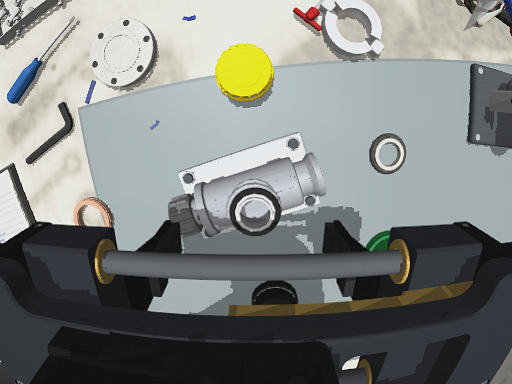

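```bash
python3 -m crank '[[-1,[0,0,0.15],[0,0,0]],[-1,[0,0,0.15],[0,0,0]],[-1,[0,0,0.1],[0,0,0]],[-1,[0,0,0.03],[0,0,0]],[-1,[0,0,0],[0,0,0]],[-1,[0,0,0],[0,0,0]],[-1,[0,0,0],[0,0,0]]]' | grep -E "time|pos|force|width"
python3 - <<'E'
from h import *
w=r.capture("wrist");s=r.sense();print(s["tcp_pos"],s["ee_rot"][:,2],s["wrist_force"])
cv2.imwrite("pics/w14.png",w["img"])
c=r.capture("side")
cv2.imwrite("pics/s14.png",cv2.resize(np.clip(c["img"][130:190,190:250].astype(float)*1.5,0,255).astype(np.uint8),None,fx=10,fy=10,interpolation=cv2.INTER_CUBIC))
E
```

```text
time_s: 20.2
tcp_pos: [0.5673, 0.1349, 0.0394]
wrist_force: [0.3, 0.5, 0.4]
gripper_width: 0.997
[0.56725767 0.13484183 0.03933341] [ 1.22524949e-03  5.38350725e-04 -9.99999104e-01] [ 0.14924418 -0.91609216  0.14214523]
```

View pics/w14.png

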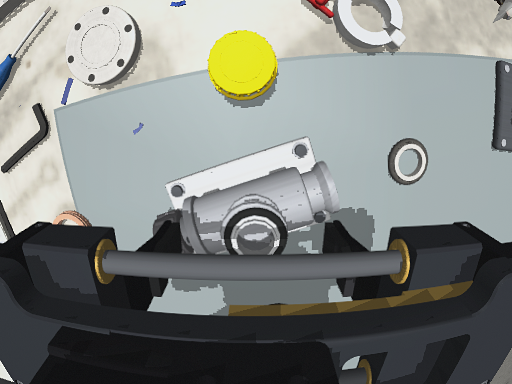

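View pics/s14.png

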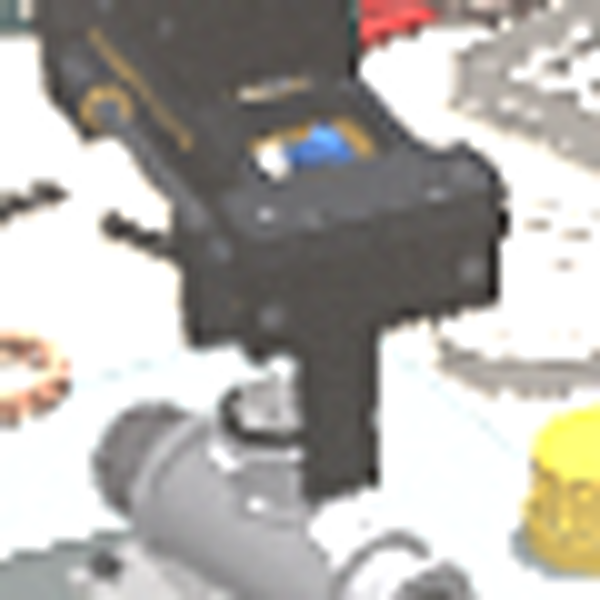

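The tips straddle the ring at flange height. I'll trim by -1.5 and +1.3 mm and close.

```bash
python3 -m crank '[[-1,[-0.015,0.013,0],[0,0,0]],[1,[0,0,0],[0,0,0]],[1,[0,0,0],[0,0,0]],[1,[0,0,0],[0,0,0]],[1,[0,0,0],[0,0,0]],[1,[0,0,0],[0,0,0]],[1,[0,0,0],[0,0,0]],[1,[0,0,0],[0,0,0]]]' | grep -E "time|pos|force|width"; python3 -m crank '[[1,[0,0,0],[0,0,0]],[1,[0,0,0],[0,0,0]],[1,[0,0,0],[0,0,0]],[1,[0,0,0],[0,0,0]]]' | grep -E "time|pos|force|width"
```

```text
time_s: 21.1
tcp_pos: [0.5651, 0.1336, 0.0386]
wrist_force: [-0.3, 0.7, 0.1]
gripper_width: 0.449
time_s: 21.5
tcp_pos: [0.5651, 0.1335, 0.0386]
wrist_force: [0.4, 0.4, 0.4]
gripper_width: 0.419
```

Width is 0.419, so the O-ring is gripped. Now I lift straight up.

```bash
python3 -m crank '[[1,[0,0,0],[0,0,0]],[1,[0,0,-0.03],[0,0,0]],[1,[0,0,-0.05],[0,0,0]],[1,[0,0,-0.1],[0,0,0]],[1,[0,0,-0.2],[0,0,0]],[1,[0,0,-0.3],[0,0,0]],[1,[0,0,-0.3],[0,0,0]],[1,[0,0,0],[0,0,0]]]' | grep -E "time|pos|force|width"
python3 - <<'E'
from h import *
w=r.capture("wrist");s=r.sense();print(s["tcp_pos"],s["ee_rot"][:,2],s["wrist_force"])
cv2.imwrite("pics/w15.png",w["img"])
c=r.capture("side")
cv2.imwrite("pics/s15.png",cv2.resize(np.clip(c["img"][90:190,180:260].astype(float)*1.5,0,255).astype(np.uint8),None,fx=6,fy=6,interpolation=cv2.INTER_CUBIC))
E
```

```text
time_s: 22.3
tcp_pos: [0.5685, 0.1348, 0.1427]
wrist_force: [0.6, 0.7, -0.1]
gripper_width: 0.416
[0.56676523 0.1343487  0.14010799] [ 0.00605615  0.00295461 -0.9999773 ] [-0.44963169 -0.45492266 -0.52822462]
```

View pics/w15.png

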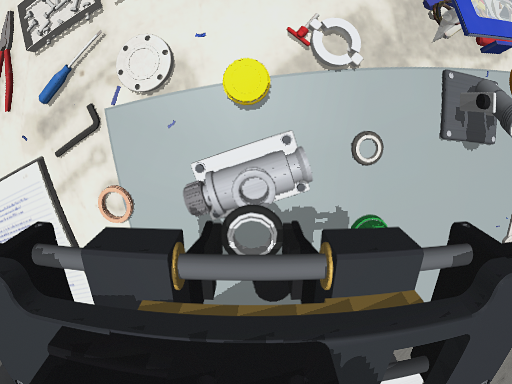

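View pics/s15.png

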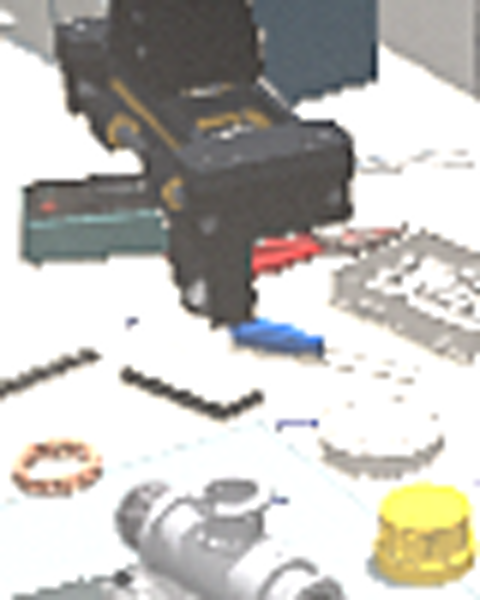

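The ring has left the port (empty flange visible) and is held level between the fingers at about (253,233) in the wrist view. I'll move to a viewpoint near the optical axis to measure the lens and stand with the wrist camera.

```bash
python3 -m crank '[[1,[-0.03,0.4,-0.05],[0,0,0]],[1,[-0.03,0.42,-0.05],[0,0,0]],[1,[-0.04,0.42,-0.05],[0,0,0]],[1,[-0.04,0.42,-0.05],[0,0,0]],[1,[-0.04,0.42,-0.05],[0,0,0]],[1,[-0.04,0.42,-0.05],[0,0,0]],[1,[-0.03,0.4,0],[0,0,0]],[1,[0,0,0],[0,0,0]]]' | grep -E "time|pos|force|width"
python3 -m crank '[[1,[0,0,0],[0,0,0]],[1,[0,0,0],[0,0,0]],[1,[0,0,0],[0,0,0]]]' | grep -E "time|pos|force|width"
python3 - <<'E'
from h import *
w=r.capture("wrist");s=r.sense();print(s["tcp_pos"],s["ee_rot"],s["wrist_force"])
cv2.imwrite("pics/w16.png",w["img"]); print(proj(w,[.6084,-.1728,.1024],1))
cv2.imwrite("pics/w16z.png",cv2.resize(w["img"][60:200,170:340],None,fx=4.2,fy=4.2,interpolation=cv2.INTER_CUBIC))
E
```

```text
time_s: 23.2
tcp_pos: [0.4966, -0.1532, 0.1657]
wrist_force: [-0.7, 0.9, -0.1]
gripper_width: 0.415
time_s: 23.5
tcp_pos: [0.4989, -0.1489, 0.1663]
wrist_force: [-0.3, 0.5, -0.0]
gripper_width: 0.417
[ 0.49898972 -0.14881588  0.16638888] [[ 9.89917613e-01 -1.41643430e-01 -5.07342939e-04]
 [-1.41643405e-01 -9.89917743e-01  8.42215187e-05]
 [-5.14157202e-04 -1.15105832e-05 -9.99999868e-01]] [ 0.0093876  -0.66066272 -0.36346903]
[262.17853992  65.08054752]
```

View pics/w16.png

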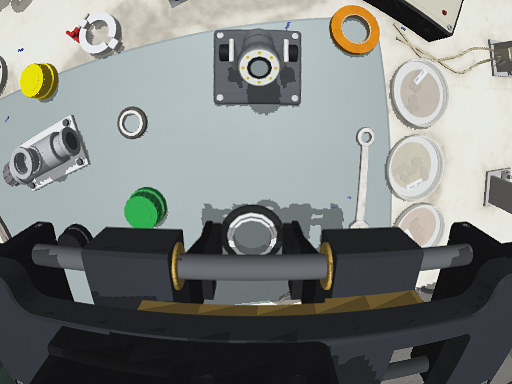

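View pics/w16z.png

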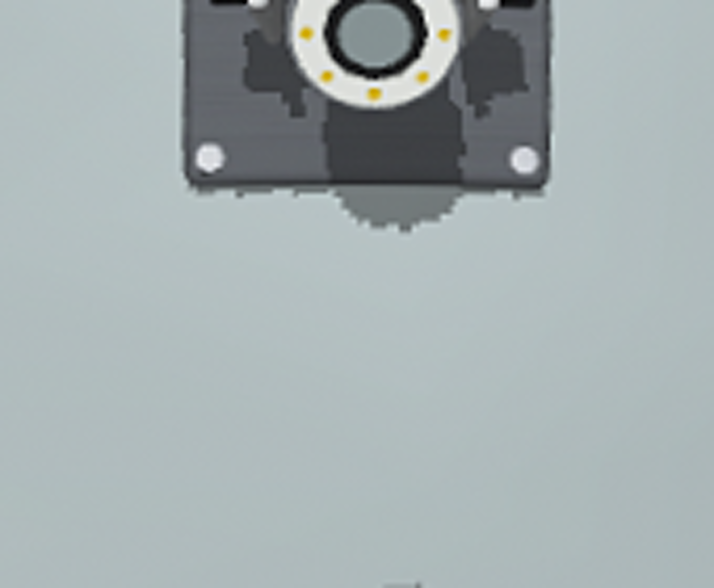

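The wrist view shows the lens at about (259,68), the stand's base bolts at its four corners, and the ring held level. I'll fit the lens window and the base bolts.

Run:
```python
from h import *
w=r.capture("wrist");img=w["img"]
cv2.imwrite("pics/w17z.png",cv2.resize(img[22:112,205:310],None,fx=7,fy=6.6,interpolation=cv2.INTER_CUBIC))
g=img.max(2)
# white lens ring
m=((g>205)&(img.min(2)>190)).astype(np.uint8);mm=np.zeros_like(m);mm[40:95,230:290]=m[40:95,230:290]
mm=cv2.morphologyEx(mm,cv2.MORPH_CLOSE,np.ones((5,5)))
n,l,st,ce=cv2.connectedComponentsWithStats(mm);i=1+st[1:,4].argmax();print(st[i])
cn=max(cv2.findContours((l==i).astype(np.uint8),0,1)[0],key=cv2.contourArea);el=cv2.fitEllipse(cn);print(el)
P=onz(rayw(w,*el[0]),.1024);print("lens ring",P)
# bolts
mm=np.zeros_like(m);mm[22:112,205:310]=(g[22:112,205:310]>190)&(img[22:112,205:310].min(2)>180)
n,l,st,ce=cv2.connectedComponentsWithStats(mm)
for k in range(1,n):
    if 6<st[k,4]<80: print(ce[k].round(2),st[k,4],onz(rayw(w,*ce[k]),.008).round(4))
```

```text
[240  50  39  35 627]
((258.9500732421875, 67.03136444091797), (34.38596725463867, 38.264034271240234), 91.2025146484375)
lens ring [ 0.60713554 -0.16973859  0.1024    ]
[219.59  34.93] 27 [ 0.6669 -0.1331  0.008 ]
[294.65  35.65] 26 [ 0.6539 -0.2216  0.008 ]
[219.41  97.28] 29 [ 0.5905 -0.1221  0.008 ]
[294.31  97.77] 26 [ 0.5777 -0.2103  0.008 ]
```

View pics/w17z.png

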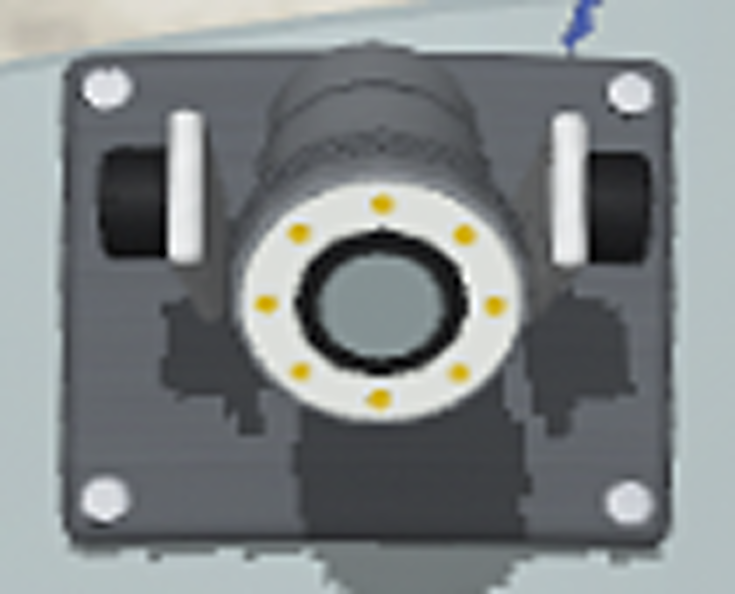

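The wrist camera gives lens (0.6071, -0.1697) and stand yaw -8.3°. The bolt spans, 89 × 77 mm, match the top view's 90 × 78. As a consistency check, I'll compare the held ring's position in the wrist image with its FK prediction (ring 38.9 mm behind the reported TCP).

Run:
```python
from h import *
w=r.capture("wrist");img=w["img"];s=r.sense();p=np.array(s["tcp_pos"]);R=np.array(s["ee_rot"])
c0=p-.0389*R[:,2]
x0,y0,f=205,190,6
z=cv2.resize(np.clip(img[y0:y0+85,x0:x0+95].astype(float)*1.5,0,255).astype(np.uint8),None,fx=f,fy=f,interpolation=cv2.INTER_CUBIC)
for rad,h,col in((.019,0,(0,0,255)),(.013,.005,(0,255,0)),(.011,.005,(255,0,0)),(.011,-.005,(255,0,255))):
    for a in np.linspace(0,2*np.pi,80):
        q=proj(w,c0+R@np.array([rad*np.cos(a),rad*np.sin(a),-h]),1);cv2.circle(z,(int((q[0]-x0+.5)*f),int((q[1]-y0+.5)*f)),1,col,-1)
cv2.imwrite("pics/w18z.png",z);print(c0,proj(w,c0,1))
```

```text
[ 0.49902324 -0.14897658  0.20541375] [252.99197129 235.51356746]
```

View pics/w18z.png

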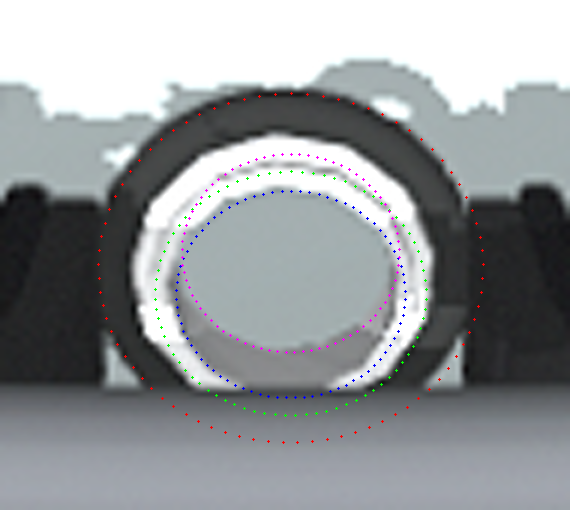

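The overlay matches the image within about 1 px, so the ring's offset in the tool is confirmed and it is not tilted. From this the focus is about (0.5725, -0.1647, 0.163), with axis (-0.495, 0.072, 0.866). Now I'll tilt 30° about tool y, in small steps.

```bash
cat > tgt.py <<'E'
from h import *
from scipy.spatial.transform import Rotation as Ro
yaw=np.radians(-8.3);lens=np.array([.6071,-.1697,.1024])
a=np.array([-.5*np.cos(yaw),-.5*np.sin(yaw),np.sqrt(.75)])
F=lens+.07*a; z=-a; y=-np.array([-np.sin(yaw),np.cos(yaw),0]); x=np.cross(y,z); Rf=np.c_[x,y,z]
T=F+.0389*z
def go():
    s=r.sense();p=np.array(s["tcp_pos"]);R=np.array(s["ee_rot"])
    print("F",F.round(4),"T",T.round(4),"p",p.round(4),"ring",(p-.0389*R[:,2]).round(4))
    print("shift units",(R.T@(T-p)*10).round(3),"turn units",(Ro.from_matrix(R.T@Rf).as_rotvec(degrees=True)/45).round(4),"force",s["wrist_force"].round(2),"w",s["gripper_width"])
E
python3 -c "import tgt;tgt.go()"; python3 -m crank '[[1,[0,0,0],[0,0.1,0]],[1,[0,0,0],[0,0.15,0]],[1,[0,0,0],[0,0.15,0]],[1,[0,0,0],[0,0.15,0]],[1,[0,0,0],[0,0.11,0]],[1,[0,0,0],[0,0,0]],[1,[0,0,0],[0,0,0]],[1,[0,0,0],[0,0,0]]]'; python3 -c "import tgt;tgt.go()"
```

```text
F [ 0.5725 -0.1646  0.163 ] T [ 0.5917 -0.1675  0.1293] p [ 0.499  -0.149   0.1665] ring [ 0.499  -0.149   0.2054]
shift units [0.944 0.051 0.372] turn units [-0.0009  0.667   0.0032] force [-0.38 -0.62  0.61] w 0.4166707972919083
time_s: 24.45
tcp_pos: [0.5017, -0.1496, 0.1688]
ee_rot: [[0.858, -0.143, 0.493], [-0.124, -0.99, -0.071], [0.498, -0.001, -0.867]]
wrist_force: [-0.3, -0.4, 0.5]
gripper_width: 0.415
F [ 0.5725 -0.1646  0.163 ] T [ 0.5917 -0.1675  0.1293] p [ 0.5017 -0.1496  0.1688] ring [ 0.4825 -0.1468  0.2025]
shift units [0.598 0.048 0.799] turn units [-0.0015  0.0024  0.0011] force [-0.3  -0.4   0.54] w 0.4151947881803172
```

Orientation is within 0.1°. I'll move sideways onto the optical axis first (0.6 along tool x), then look before closing in along the axis.

```bash
python3 -m crank '[[1,[0.15,0.01,0],[0,0,0]],[1,[0.25,0.02,0],[0,0,0]],[1,[0.2,0.02,0.1],[0,0,0]],[1,[0,0,0.15],[0,0,0]],[1,[0,0,0],[0,0,0]],[1,[0,0,0],[0,0,0]],[1,[0,0,0],[0,0,0]]]'|grep -E "time|force"
python3 - <<'E'
import tgt;tgt.go()
from h import *
w=r.capture("wrist");cv2.imwrite("pics/w19.png",w["img"]);print(proj(w,tgt.lens,1))
s=r.sense();R=np.array(s["ee_rot"]);print(proj(w,s["tcp_pos"]-.0389*R[:,2],1))
E
```

```text
time_s: 25.15
wrist_force: [0.4, 0.4, 0.3]
F [ 0.5725 -0.1646  0.163 ] T [ 0.5917 -0.1675  0.1293] p [ 0.5623 -0.164   0.1753] ring [ 0.5432 -0.1612  0.2091]
shift units [ 0.029 -0.008  0.546] turn units [-0.0008  0.0057  0.0009] force [0.41 0.37 0.28] w 0.4178870698328395
[251.9553783  180.35351062]
[253.03696135 235.88633405]
```

View pics/w19.png

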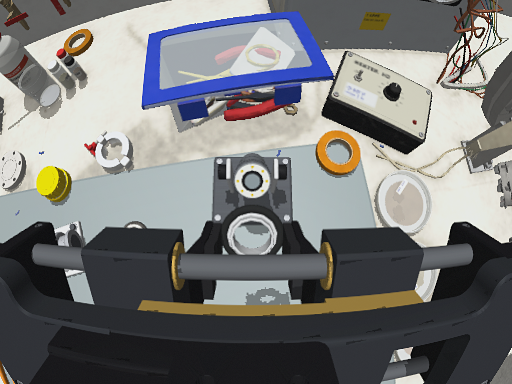

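The lens appears at about (252,180), right where it was predicted, above the ring. I'll fit it and triangulate across the two wrist views.

Run:
```python
import tgt
from h import *
w=r.capture("wrist");img=w["img"];g=img.max(2)
mm=np.zeros(g.shape,np.uint8);mm[155:208,225:280]=(g[155:208,225:280]>200)
mm=cv2.morphologyEx(mm,cv2.MORPH_CLOSE,np.ones((5,5)))
n,l,st,ce=cv2.connectedComponentsWithStats(mm);i=1+st[1:,4].argmax();print(st[i])
cn=max(cv2.findContours((l==i).astype(np.uint8),0,1)[0],key=cv2.contourArea);el=cv2.fitEllipse(cn);print(el)
od=rayw(w,*el[0]);print("at z",onz(od,.1024))
# earlier view ray: camera pose at w16 rebuilt from point at two heights not stored; use hand-eye: compute from current relative pose
s=r.sense();R=np.array(s["ee_rot"]);p=np.array(s["tcp_pos"]);Rc=np.array(w["R"]);tc=np.array(w["t"])
o=R.T@(-Rc.T@tc-p);Rh=Rc@R # cam<-tool
R0=np.array([[.9899176,-.1416434,-.0005073],[-.1416434,-.9899177,.0000842],[-.0005142,-.0000115,-.9999999]]);p0=np.array([.4989897,-.1488159,.1663889])
c0=dict(w);c0["R"]=Rh@R0.T;c0["t"]=-c0["R"]@(p0+R0@o)
od0=rayw(c0,258.95,67.03);print("check",onz(od0,.1024));print(meet(od,od0))
```

```text
[235 164  35  34 532]
((251.73440551757812, 180.2976531982422), (32.429298400878906, 33.72106170654297), 77.89308166503906)
at z [ 0.60707324 -0.16948212  0.1024    ]
check [ 0.60788412 -0.16982175  0.1024    ]
(array([ 0.60861202, -0.1698705 ,  0.09695937]), np.float64(0.0003540997652937181))
```

Two views agree: lens (0.6071, -0.1695) at its known height of 0.1024. Now I'll close in along the axis.

```bash
python3 -m crank '[[1,[0.02,0,0.15],[0,0,0]],[1,[0,0,0.15],[0,0,0]],[1,[0,0,0.12],[0,0,0]],[1,[0,0,0.1],[0,0,0]],[1,[0,0,0],[0,0,0]],[1,[0,0,0],[0,0,0]],[1,[0,0,0],[0,0,0]],[1,[0,0,0],[0,0,0]]]'|grep -E "time|force";python3 -m crank '[[1,[0,0,0],[0,0,0]],[1,[0,0,0],[0,0,0]],[1,[0,0,0],[0,0,0]],[1,[0,0,0],[0,0,0]]]'|grep -E "time|force"; python3 -c "import tgt;tgt.go()"
```

```text
time_s: 26.05
wrist_force: [-0.1, -0.2, -0.8]
time_s: 26.45
wrist_force: [-1.0, 0.4, -0.1]
F [ 0.5725 -0.1646  0.163 ] T [ 0.5917 -0.1675  0.1293] p [ 0.5891 -0.168   0.1305] ring [ 0.57   -0.1652  0.1643]
shift units [ 0.016 -0.009  0.023] turn units [-0.0006  0.0066  0.001 ] force [-0.97  0.41 -0.07] w 0.4189937742206137
```

```bash
python3 -m crank '[[1,[0.016,-0.009,0.023],[0,0.0066,0]],[1,[0,0,0],[0,0,0]],[1,[0,0,0],[0,0,0]],[1,[0,0,0],[0,0,0]],[1,[0,0,0],[0,0,0]],[1,[0,0,0],[0,0,0]]]'|grep -E "time|force"
python3 - <<'E'
import tgt;tgt.go()
from h import *
w=r.capture("wrist");img=w["img"];s=r.sense();p=np.array(s["tcp_pos"]);R=np.array(s["ee_rot"])
c0=p-.0389*R[:,2];x0,y0,f=200,150,5
z=cv2.resize(np.clip(img[y0:y0+110,x0:x0+105].astype(float)*1.3,0,255).astype(np.uint8),None,fx=f,fy=f,interpolation=cv2.INTER_CUBIC)
for rad,h,col in((.019,0,(0,0,255)),(.011,.005,(255,0,0)),(.011,-.005,(255,0,255)),(.019,-.07,(0,200,0))):
    for a in np.linspace(0,2*np.pi,80):
        q=proj(w,c0+R@np.array([rad*np.cos(a),rad*np.sin(a),-h]),1);cv2.circle(z,(int((q[0]-x0+.5)*f),int((q[1]-y0+.5)*f)),1,col,-1)
cv2.imwrite("pics/w20z.png",z)
c=r.capture("side");cv2.imwrite("pics/s20.png",cv2.resize(np.clip(c["img"][110:260,150:340].astype(float)*1.3,0,255).astype(np.uint8),None,fx=4.2,fy=4,interpolation=cv2.INTER_CUBIC))
t=r.capture("top");cv2.imwrite("pics/t20.png",cv2.resize(t["img"][150:280,150:350],None,fx=4,fy=4,interpolation=cv2.INTER_CUBIC))
E
```

```text
time_s: 27.05
wrist_force: [0.5, -0.8, -0.4]
F [ 0.5725 -0.1646  0.163 ] T [ 0.5917 -0.1675  0.1293] p [ 0.5918 -0.1675  0.1295] ring [ 0.5726 -0.1647  0.1632]
shift units [-0.002 -0.     0.001] turn units [-0.0009  0.0002  0.001 ] force [ 0.45 -0.78 -0.35] w 0.4219760376655736
```

View pics/w20z.png

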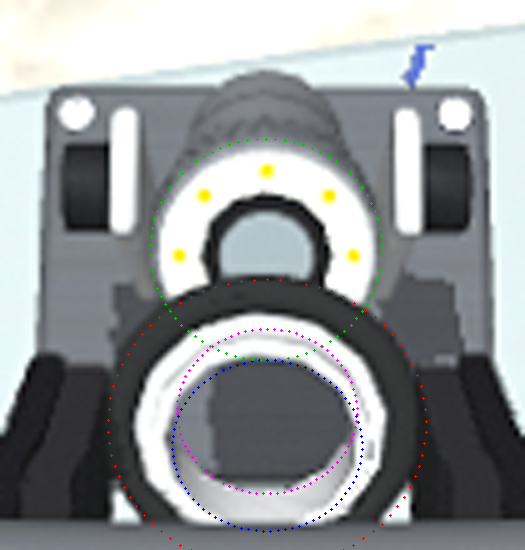

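View pics/s20.png

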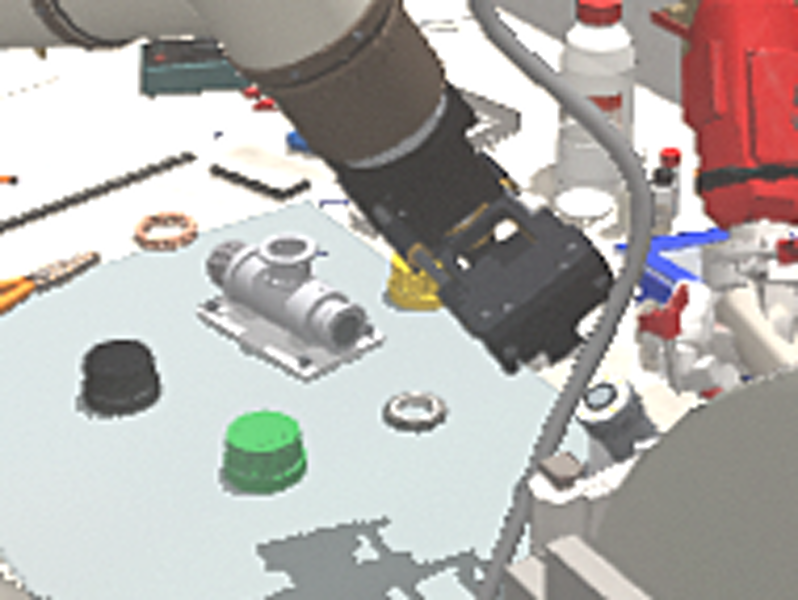

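View pics/t20.png

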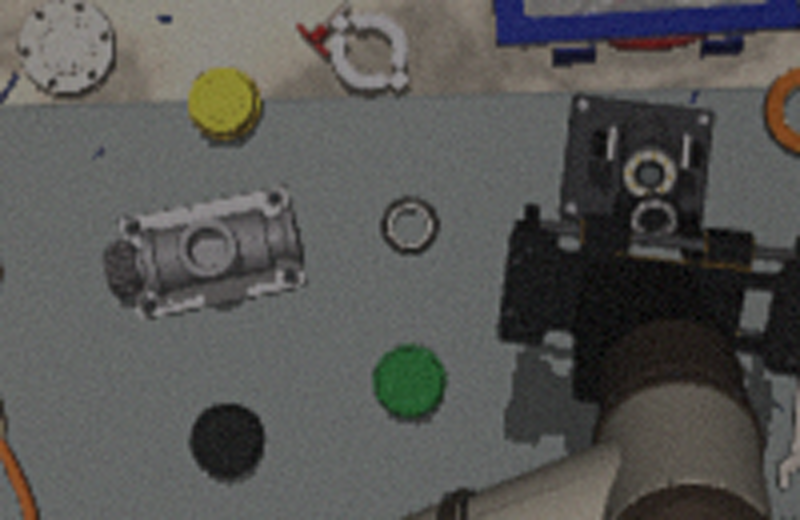

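The wrist zoom shows the ring with the lens behind it, nearly coaxial (predicted barrel circle around the LED ring). The side and top views show the cap standing, the port empty and the bystanders in place. One numeric check of ring axis against lens from the LED dots and the ring edges:

Run:
```python
import tgt
from h import *
w=r.capture("wrist");img=w["img"].astype(int);s=r.sense();p=np.array(s["tcp_pos"]);R=np.array(s["ee_rot"]);c0=p-.0389*R[:,2]
L=c0+.07*R[:,2];print("axis pt at lens px",proj(w,L,1),"tgt lens px",proj(w,tgt.lens,1))
m=((img[:,:,2]-img[:,:,0]>60)).astype(np.uint8);m[:150]=0;m[215:]=0;m[:,:225]=0;m[:,285:]=0
n,l,st,ce=cv2.connectedComponentsWithStats(m)
D=[]
for k in range(1,n):
    if st[k,4]>=3: D.append(ce[k]);print(ce[k].round(2),st[k,4])
# intersect rays with lens plane (normal a through tgt.lens), fit circle in tool xy
P=[]
for u in D:
    o,d=rayw(w,*u);t=np.dot(L-o,R[:,2])/np.dot(d,R[:,2]);P.append((R.T@(o+d*t-c0))[:2])
P=np.array(P);A=np.c_[2*P,np.ones(len(P))];q=np.linalg.lstsq(A,(P**2).sum(1),rcond=None)[0];print("LED circle centre rel. ring axis (tool x,y mm)",q[:2]*1e3,"r",np.sqrt(q[2]+q[0]**2+q[1]**2)*1e3)
# O-ring bore/outer: dark mask upper arc
g=img.max(2);m=np.zeros(g.shape,np.uint8)
pts=[]
for ang in np.radians(np.arange(-150,-29,4)):
    c=proj(w,c0,1)
    rr=np.arange(20,42,.25);v=[cv2.getRectSubPix(g.astype(np.float32),(1,1),(float(c[0]+a*np.cos(ang)),float(c[1]+a*np.sin(ang))))[0,0] for a in rr]
    v=np.array(v);
    # inner edge bright collar->dark oring
    i=np.argmin(np.diff(v));pts.append((c[0]+rr[i]*np.cos(ang),c[1]+rr[i]*np.sin(ang)))
P=[]
for u in pts:
    o,d=rayw(w,*u);pl=c0-.0025*R[:,2];t=np.dot(pl-o,R[:,2])/np.dot(d,R[:,2]);P.append((R.T@(o+d*t-c0))[:2])
P=np.array(P);A=np.c_[2*P,np.ones(len(P))];b=(P**2).sum(1)
for it in range(4):
    q=np.linalg.lstsq(A,b,rcond=None)[0];rad=np.sqrt(q[2]+q[0]**2+q[1]**2);res=np.abs(np.hypot(*(P-q[:2]).T)-rad);k=res<max(.0006,np.median(res)*2);P=P[k];A=A[k];b=b[k]
print("ring inner O edge centre (mm)",q[:2]*1e3,rad*1e3,len(P))
```

```text
axis pt at lens px [252.7796239  199.97627227] tgt lens px [252.7567717  200.09392045]
[253.  183.8] 10
[240.12 188.88] 8
[265.12 188.88] 8
[235.   200.71] 7
[270.   200.71] 7
LED circle centre rel. ring axis (tool x,y mm) [-0.69729293 -0.19445228] r 14.32866510805016
ring inner O edge centre (mm) [ 1.45466206 -0.7713834 ] 14.130710792303846 31
```

The LED circle is centred (-0.7, -0.2) mm from the ring axis given by FK. The ring's own edges show it about 0.5 to 1.4 mm towards +x in the tool. Both call for the same small trim, about -1.3 mm in x and +0.3 mm in y.

```bash
python3 -m crank '[[1,[-0.013,0.003,0],[0,0,0]],[1,[0,0,0],[0,0,0]],[1,[0,0,0],[0,0,0]],[1,[0,0,0],[0,0,0]],[1,[0,0,0],[0,0,0]],[1,[0,0,0],[0,0,0]],[1,[0,0,0],[0,0,0]],[1,[0,0,0],[0,0,0]]]'
python3 - <<'E'
import tgt;tgt.go()
from h import *
w=r.capture("wrist");s=r.sense();print(s["joint_velocities"].round(2),s["joints"].round(1))
cv2.imwrite("pics/w21.png",w["img"])
E
```

```text
time_s: 28.05
tcp_pos: [0.5906, -0.1678, 0.129]
ee_rot: [[0.857, -0.143, 0.494], [-0.124, -0.99, -0.071], [0.499, -0.0, -0.866]]
wrist_force: [0.0, -0.1, -0.6]
gripper_width: 0.417
F [ 0.5725 -0.1646  0.163 ] T [ 0.5917 -0.1675  0.1293] p [ 0.5906 -0.1678  0.129 ] ring [ 0.5714 -0.165   0.1627]
shift units [ 0.01  -0.005  0.002] turn units [-0.0013  0.0011  0.0011] force [ 0.02 -0.1  -0.57] w 0.4172410949450626
[-0.13  0.05 -0.02  0.09 -0.05  0.06] [ -0.   10.8 -41.3  26.3  -9.2  56.8]
```

View pics/w21.png

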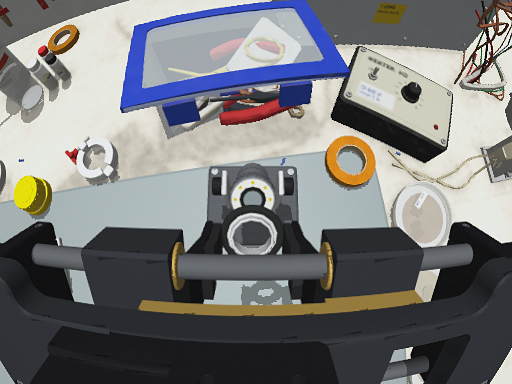

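Joint 5 reads about -9.2°, with its range ending at -9.14°. I'll check that margin before handing in.

Run:
```python
from h import *
for i in range(6):
    s=r.sense();print(s["joints"].round(3),s["tcp_pos"].round(4)); r.capture("top")
```

```text
[-2.0000e-02  1.0782e+01 -4.1261e+01  2.6338e+01 -9.1940e+00  5.6816e+01] [ 0.5907 -0.1678  0.1291]
[-2.2000e-02  1.0783e+01 -4.1263e+01  2.6337e+01 -9.1960e+00  5.6820e+01] [ 0.5906 -0.1678  0.129 ]
[-2.1000e-02  1.0782e+01 -4.1260e+01  2.6337e+01 -9.1940e+00  5.6817e+01] [ 0.5907 -0.1678  0.1291]
[-2.1000e-02  1.0781e+01 -4.1261e+01  2.6338e+01 -9.1950e+00  5.6819e+01] [ 0.5907 -0.1678  0.1291]
[-2.1000e-02  1.0782e+01 -4.1261e+01  2.6337e+01 -9.1940e+00  5.6820e+01] [ 0.5907 -0.1678  0.1291]
[-2.4000e-02  1.0781e+01 -4.1263e+01  2.6338e+01 -9.1950e+00  5.6816e+01] [ 0.5906 -0.1678  0.1291]
```

It is steady, but only 0.05° inside the range. I'll ease the tilt by 0.45° with a 0.3 mm compensation. That stays square and gives joint 5 more margin.

```bash
python3 -m crank '[[1,[-0.003,0,0],[0,-0.01,0]],[1,[0,0,0],[0,0,0]],[1,[0,0,0],[0,0,0]],[1,[0,0,0],[0,0,0]],[1,[0,0,0],[0,0,0]],[1,[0,0,0],[0,0,0]]]'|grep -E "time|force|width"
python3 - <<'E'
import tgt;tgt.go()
from h import *
s=r.sense();R=s["ee_rot"];print(s["joints"].round(3), "axis err deg",np.degrees(np.arccos(np.clip(-R[:,2]@tgt.a,-1,1))))
E
```

```text
time_s: 29.0
wrist_force: [-0.0, -0.0, -0.2]
gripper_width: 0.417
F [ 0.5725 -0.1646  0.163 ] T [ 0.5917 -0.1675  0.1293] p [ 0.5903 -0.1678  0.1288] ring [ 0.5713 -0.165   0.1627]
shift units [ 0.015 -0.005  0.002] turn units [-0.0012  0.0112  0.0011] force [-0.05 -0.04 -0.16] w 0.4167737052795917
[  0.409  10.91  -40.034  23.366 -10.698  59.452] axis err deg 0.5083795335425865
```

Joint 5 now has 1.5° of margin, the axis error is 0.5°, and the grip is steady. I'll hand in.

```bash
python3 -c "
from station import r
print(r.finish_job())"
```

```text
the job is handed in; nothing more can be done
None
```

I pulled the black dust cap straight up off the port and stood it open side down on the mat at about (0.43, 0.13). Then I lifted the centering ring off the port. I handed in at about 29 s with the ring still gripped at the focus, its port side facing the lens.

**Last checks**
- **Position:** by the arm's own pose the ring was at (0.571, -0.165, 0.163), against a focus worked out at (0.5725, -0.165, 0.163). I put that last 1 mm or so of offset in on purpose, from the lens lights and ring edges in the wrist image. I did not re-measure from a picture afterwards.
- **Facing:** the ring axis was about 0.5° off the optical axis. I eased the tilt by that much because joint 5 had been only 0.05° from its limit; it then had 1.5°.
- **Grip and surroundings:** grip width was steady at 0.417 and the wrist force near zero. In the last side and top views the cap was standing, the port was empty, and the bystanders in view had not moved.

**What failed or disagreed**
- **First two grasps of the cap:** both closed on nothing. A light touch on the cap top, up to about 11 N, showed the real fingertips sit about 37 mm behind the reported TCP, and I allowed for that from then on.
- **Cap slip:** the cap slipped about 3 mm in the fingers during the pull. I found this when it touched down early, at 8.6 N.
- **Cameras:** the top camera read 3 to 5 mm different in y from the wrist camera. I trusted the wrist camera, which agreed with the grasps.
- **Lens height:** triangulated from two wrist views it came out about 5 mm low, so I used the height that follows from the given focus height.

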